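Lay batteries in the transit tray and clamp them

TASK

Load the transit tray, whose rail is still clamped for smaller batteries: turn both T-handles anticlockwise until slack, then slide the clamp rail right back. Tip each standing battery over the tray's low lip by pushing high, and push it on until it drops behind the lip and lies flat on the tray floor, terminals towards the rail; when all lie there, slide the rail up to the scribed line and then turn both T-handles clockwise until tight. Leave the tin, the dish of bolts and the squeeze bottle where they stand.

Things in the scene. Friction and masses are not known exactly. Their poses are not given: they have to be found in the camera images.
- tray: Aluminium tray fixed to the bench, 300 mm along the lip (its x), 270 deep (its y); origin on the bench top, mid-width, under the lip's outer face. y points from the standing batteries over the lip to the rail, z up. Lip: y 0 to 8 mm, top 10 mm above the bench; floor behind it 4 mm above the bench. Sides 5 mm thick, 14 high. A battery lying home has its centre at y 64.5 mm, z 36 mm
- tray_mark (a point): middle of the black scribed line across the tray floor (drawn at both ends, beside the batteries), at tray y = 123 mm: the front face of the rail belongs over this line, which leaves 2 mm to batteries lying square and home against the lip (one lying askew is in the rail's way)
- rail (a joint): clamp rail, rubber-faced steel angle 276 mm long, upright 45 mm above the bench, sliding on two slotted holes in its foot. 0 = farthest from the lip (front face at tray y = 153 mm); grows in m as it slides towards the lip (tray -y), to 0.056; 0.030 = front face over the line. Takes about 6 N and stays where it is left
- rail_face (a point): middle of the rail's front face, at its lower edge, at floor level
- rail_post (a point): upright black grip post, 18 mm diameter (head 24 mm), on the foot of the rail 45 mm behind its front face, for pushing or pulling the rail; the point is on its axis 60 mm above the bench; the post's top is 79 mm above the bench, and its plain shank reaches from 19 to 65 mm
- clamp_near (a joint): T-handled clamp nut nearer the robot (tray x = -65 mm, y = 184 mm); value in rad, 0 = slack (stop), grows as it is turned clockwise seen from above, stop at 1.4 = hard tight; tight from 1.2, slack below 0.3; starts tight. Stiff: about 0.1 N m
- clamp_near_grip (a point): centre of that nut's T-bar (52 mm long, 10 mm thick, 16 mm high), on the turning axis 68 mm above the bench; the point turns with the bar, its y axis lies along the bar, parallel to the tray's y axis at 0
- clamp_far (a joint): T-handled clamp nut farther from the robot (tray x = +65 mm, y = 184 mm); value in rad, 0 = slack (stop), grows as it is turned clockwise seen from above, stop at 1.4 = hard tight; tight from 1.2, slack below 0.3; starts tight. Stiff: about 0.1 N m
- clamp_far_grip (a point): centre of that nut's T-bar (52 mm long, 10 mm thick, 16 mm high), on the turning axis 68 mm above the bench; the point turns with the bar, its y axis lies along the bar, parallel to the tray's y axis at 0
- battery_1_center (a point): centre of lithium battery 1 (may be absent): grey case with black lid and two capped terminals on top, 113 mm high (its z axis, up to the terminals), 76 mm wide (its x) and 64 mm through (its y, the way it is to be tipped), 0.5 to 0.9 kg, balance point 8 mm below the centre; starts standing on the bench before the lip, terminals up
- battery_1_top (a point): middle of the terminal end of battery 1, 56.5 mm from its centre
- battery_2_center (a point): centre of lithium battery 2 (may be absent): grey case with black lid and two capped terminals on top, 113 mm high (its z axis, up to the terminals), 76 mm wide (its x) and 64 mm through (its y, the way it is to be tipped), 0.5 to 0.9 kg, balance point 8 mm below the centre; starts standing on the bench before the lip, terminals up
- battery_2_top (a point): middle of the terminal end of battery 2, 56.5 mm from its centre
- battery_3_center (a point): centre of lithium battery 3 (may be absent): grey case with black lid and two capped terminals on top, 113 mm high (its z axis, up to the terminals), 76 mm wide (its x) and 64 mm through (its y, the way it is to be tipped), 0.5 to 0.9 kg, balance point 8 mm below the centre; starts standing on the bench before the lip, terminals up
- battery_3_top (a point): middle of the terminal end of battery 3, 56.5 mm from its centre
- seal_tin: bystander: flat round tin with a blue lid, 62 mm diameter, 32 mm high, origin at its underside
- parts_dish: bystander: round steel dish of bolts, 69 mm diameter, 16 mm high, origin at its underside
- oiler: bystander: small squeeze bottle with a red nozzle, 48 mm diameter, 141 mm high, origin at its underside
Mind the look-alikes: they are no part of the job. Leave any green look-alike of the part that bears battery_2_center alone.

How it is judged:
By the outcome, as a careful person would: the job done as asked, in the order asked, and still so for the second after the job is handed in, with the robot touching nothing.
Of battery_1, battery_2, battery_3 only 2 to 3 are there at a start; the rules pass over those that are not, and their reading is None.
At some moment in a run one of battery_1, battery_2, battery_3 may be knocked a few centimetres aside while the robot is not near it.
Once in a run the grip may slacken for a moment while it holds something.
It also fails if it takes over 210 s, if anything falls off the work surface, if the arm or the gripper's body presses on something with over 40 N, if the wrist force passes 120 N, or if a joint passes its speed limit or range.

ROBOT

A 6-joint arm with a two-finger parallel gripper is mounted at the origin on a cart in front of the work surface, level with it; the furniture and walls round the work are solid. World frame = base frame: x ahead of the robot, y to its left, z up, the work surface at z = 0. Lengths are in m, angles in degrees, forces in N, time in s.
With the tool pointing down it reaches from about 0.35 to 0.875 m from the base axis. Payload 4.2 kg.
Tool frame: the origin (TCP) lies at the centre of the arm's flange, where the gripper is bolted on; the fingertips stand 182 mm ahead of it and the grasp point (between the pads) lies 164 mm ahead of it; z points along the fingers, y is the direction in which the jaws open and shut (so a half turn about z gives the same grasp; the last joint's range is limited). The gripper opens to 87 mm and grips with 3 to 60 N. Pads are 19 mm wide; open, the fingers measure 117 mm over their backs; the gripper's body (75 mm by 190 mm) begins 51 mm behind the grasp point.
Start: joints at [-55.313, 22.042, 0.453, 0, -68.411, -14.817], TCP at [0.212, -0.588, 0.405] pointing down, gripper open.
Joint ranges: [-179.83, 179.83], [-69.29, 118.12], [-61.27, 80.66], [-181.25, 117.63], [-171.15, -9.14], [-177.46, 177.46]. Speed limits (degrees/s): [159.86, 159.86, 180, 180, 180, 180].

INTERFACE

Orientations are given as a 3x3 rotation matrix whose columns are the frame's x, y, z axes.
In Python, from plant import robot, snapshot, camera_params, order, silhouettes, tip_of gives the robot as it stands. The module is installed in compiled form; this text tells all that it offers.
- The arm moves only by the shell command python3 -m pendant 'ROWS' [OPENING]. ROWS is JSON, a list of rows, each a list of 4 numbers: the shift along the tool's x, y, z in cm, then the turn about the tool's z in rad. In form: [[x, y, z, spin], ...]. A call has exactly 10 rows; each row is the pose to reach, as a shift and turn from the pose commanded when the call began, along the tool's axes at that moment; what a row does not reach only later rows make up. A row lasts 1/8 s, in which the tool goes at most 62.5 mm and 10.7 degrees, less where a joint would pass 70% of its speed; a pose out of reach is approached as far as the arm can. A call with a gripper value outside its range is refused whole. OPENING is the gripper's target within -1 to 1 (fully open at 1, half-way at 0, shut at -1), set as the call begins (- or left out, the last holds). The fingers move at their own pace and stop on an object; the grip force is fixed at half the most. Time passes only in rows, so rows that repeat a pose let the fingers close, or fill a call up. It gives the time, the measured TCP pose, the force and the opening at its end, in the units of the state.
- robot.sense(): the state, without advancing time (a new reading comes with each control period).
- snapshot(name): name is "side" or "top"; returns the picture (420x560x3 uint8, blue, green, red); there is no depth.
- camera_params(name): a dict with "fx", "fy", "cx", "cy" (pixels), "distortion" ([k1, k2, p1, p2, k3] as OpenCV has them; the pictures are not rectified), "eye" and "attitude" of the camera in the world. Camera axes: x right, y up, looking along -z (the intrinsics and any distortion apply to the point x, -y, -z); pixel columns grow to the right and rows downward; lengths in m; the calibration is good to about 2 mm. A picture is of the moment at which its call begins. camera_params takes no time and is no camera call.
- order.sign_off(): hands the job in, once; it reports no verdict.
Trained networks look in the newest picture that a camera, given by its name, has taken for a name from the list of things; names that differ only in an ending like _2 or _b are one class to them, and where a whole thing is asked for, a point or a joint stands for the part that bears it (a point fixed in the world has none). Each returns a list of dicts, best first, with "p" (0 to 1); they miss things now and then, are a little off and sometimes report something else, mostly with a low value. They report only what shows in the picture. A call takes as long as a camera call. They do not tell look-alikes from the thing itself.
- silhouettes(query, camera): "region" (420x560 bool, what is visible of it) and "extent" ([left, top, width, height] in pixels, round what is visible of it).
- tip_of(query, camera): "position" ([column, row] in pixels: a listed point, or the origin of a listed thing).
The state is a dict: "t": time; "joints": joint angles; "dq": joint speeds; "joint_torque": joint torques, N m; "ee_pos": TCP position; "eef_rot": TCP orientation; "wrist_force": force on the tool from outside, world axes, zero at the start; "torque": the same for the moment, N m; "width": opening from 0.0 (shut) to 1.0 (fully open).
Only numpy, scipy, OpenCV 4.12 (cv2) and the standard library are available. Lean on these libraries where they do the work, as an engineer would, in place of code of your own. Each camera call takes 0.05 s, during which the arm holds its last target.

## Working session

There is one attempt and no reset: what is moved stays moved. The work goes in short steps, Python scripts to look and compute and a shell command to move; the robot and the scene stay as the last step left them, time stands still between calls to the robot, and variables do not carry over. Pictures are saved under pics/ and viewed, and the job is handed in when it is done.

```bash
ls -la; mkdir -p pics; python3 - <<'E'
from plant import robot, snapshot, camera_params
import cv2
s=robot.sense()
for k,v in s.items(): print(k,v)
for n in("side","top"):
    cv2.imwrite(f"pics/{n}0.png",snapshot(n)); print(n,camera_params(n))
E
```

```text
total 12
drwxr-xr-x  3 agent agent 4096 Dec  7 13:22 .
drwxr-xr-x 23 root  root  4096 Dec  7 13:22 ..
drwxr-xr-x  2 agent agent 4096 Dec  7 13:22 pics
t 0.0
joints [-5.53116075e+01  2.20903679e+01  3.79121528e-01 -2.79090653e-02
 -6.84125278e+01 -1.48165818e+01]
dq [ 0.07403348  0.0160105   0.06669096  0.0178556   0.03218241 -0.07935446]
joint_torque [ 2.48047609e-04 -3.90660489e+01  1.87407428e+01  4.21965569e+00
  1.11004259e-02 -1.92799175e-04]
ee_pos [ 0.21240563 -0.58757442  0.40366162]
eef_rot [[-9.40516499e-01 -3.39746936e-01 -8.56979077e-04]
 [-3.39747998e-01  9.40514307e-01  2.03403750e-03]
 [ 1.14943073e-04  2.20420276e-03 -9.99997564e-01]]
wrist_force [0.45675522 0.29615528 0.08994611]
torque [-0.02160016  0.03265961  0.02128833]
width 1.0007805645951617
side {'fx': 424.5213797530327, 'fy': 424.5213797530327, 'cx': 276.90603815725467, 'cy': 213.54400088446204, 'distortion': array([-0.1038878,  0.       ,  0.       ,  0.       ,  0.       ]), 'eye': array([0.57029995, 0.66635848, 0.76324144]), 'attitude': array([[-0.99538011, -0.06968434,  0.06604949],
       [ 0.09566194, -0.66103981,  0.74422789],
       [-0.00819969,  0.74710806,  0.66465202]])}
top {'fx': 412.2515101592821, 'fy': 412.2515101592821, 'cx': 284.3647546143203, 'cy': 211.22136606590882, 'distortion': array([0.0332541, 0.       , 0.       , 0.       , 0.       ]), 'eye': array([ 0.42278436, -0.06062499,  1.13572108]), 'attitude': array([[ 0.02413365,  0.99339376, -0.11218917],
       [-0.99928612,  0.02723383,  0.02618346],
       [ 0.02906583,  0.11147718,  0.99334184]])}
```

View pics/side0.png

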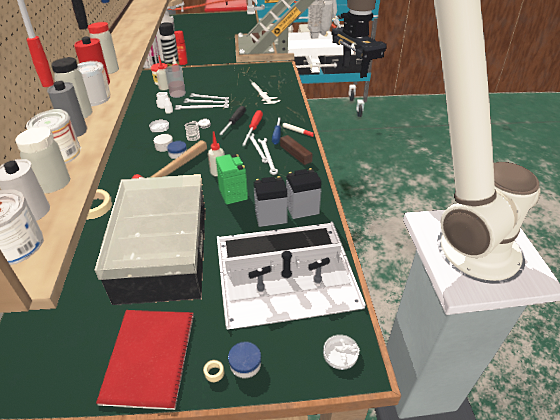

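View pics/top0.png

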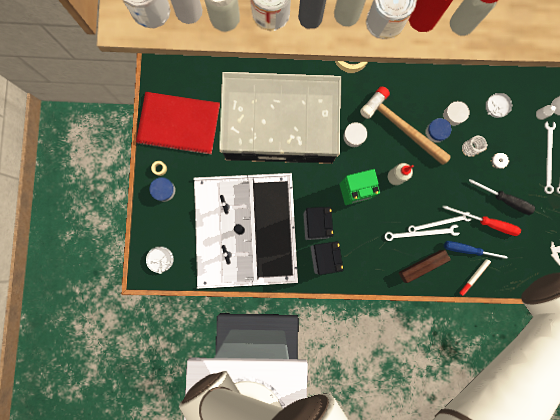

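The top view shows the tray centre at about (245,230). Two grey batteries stand at (319,222) and (327,258). The green look-alike is at (361,186), the oiler at (401,173), the tin at (162,188) and the dish at (159,260). T-handles are at (224,205) and (226,254), and the post is at (239,229).

```bash
cat > h.py <<'E'
import numpy as np, cv2
from plant import robot, snapshot, camera_params, silhouettes, tip_of
def ray(cam,px):
    c=camera_params(cam);K=np.array([[c['fx'],0,c['cx']],[0,c['fy'],c['cy']],[0,0,1]])
    u=cv2.undistortPoints(np.array([[px]],float),K,np.array(c['distortion']))[0,0]
    d=np.array(c['attitude'])@np.array([u[0],-u[1],-1.]);return np.array(c['eye']),d/np.linalg.norm(d)
def onz(cam,px,z):
    e,d=ray(cam,px);return e+d*(z-e[2])/d[2]
def proj(cam,P):
    c=camera_params(cam);K=np.array([[c['fx'],0,c['cx']],[0,c['fy'],c['cy']],[0,0,1]])
    q=(np.atleast_2d(P)-c['eye'])@np.array(c['attitude']);q=q*[1,-1,-1]
    return cv2.projectPoints(q,np.zeros(3),np.zeros(3),K,np.array(c['distortion']))[0][:,0]
def tri(ps):
    A=np.zeros((3,3));b=np.zeros(3)
    for c,p in ps:
        e,d=ray(c,p);M=np.eye(3)-np.outer(d,d);A+=M;b+=M@e
    return np.linalg.solve(A,b)
E
python3 - <<'E'
from h import *
np.set_printoptions(precision=4,suppress=True)
for c in("side","top"): snapshot(c)
H={'tray':0,'tray_mark':.004,'rail_face':.004,'rail_post':.06,'clamp_near_grip':.068,'clamp_far_grip':.068,'battery_1_center':.0565,'battery_1_top':.113,'seal_tin':0,'parts_dish':0,'oiler':0}
for q,z in H.items():
    for c in("side","top"):
        for r in tip_of(q,c)[:4]:
            print(q,c,round(r['p'],2),np.round(r['position'],1),onz(c,r['position'],z))
E
```

```text
tray side 0.56 [275.8 231.3] [ 0.5039 -0.1198  0.    ]
tray top 0.95 [290.9 222.2] [ 0.521  -0.1094  0.    ]
tray_mark side 0.66 [289.9 260.1] [ 0.4799 -0.0134  0.004 ]
tray_mark side 0.57 [285.1 262.6] [ 0.4923 -0.0066  0.004 ]
tray_mark top 0.89 [250.5 230.1] [0.496  0.0012 0.004 ]
rail_face side 0.69 [284.3 261.7] [ 0.4938 -0.0096  0.004 ]
rail_face side 0.58 [318.6 262.1] [0.4126 0.0002 0.004 ]
rail_face top 0.72 [256.9 228.6] [ 0.5006 -0.0162  0.004 ]
rail_face top 0.7 [221.9 203.6] [0.567  0.0822 0.004 ]
rail_post side 0.75 [286.9 259.5] [0.493  0.0343 0.06  ]
rail_post side 0.17 [256.2 270.6] [0.5629 0.0597 0.06  ]
rail_post top 0.61 [315.7 221.3] [ 0.5199 -0.1719  0.06  ]
clamp_near_grip side 0.5 [321. 264.] [0.4216 0.0624 0.068 ]
clamp_near_grip top 0.41 [224.6 252.3] [0.4332 0.062  0.068 ]
clamp_far_grip side 0.65 [257.2 274. ] [0.5615 0.0763 0.068 ]
clamp_far_grip top 0.59 [224.9 204.2] [0.5575 0.0663 0.068 ]
battery_1_center side 0.81 [299.2 192.5] [ 0.4332 -0.2024  0.0565]
battery_1_center side 0.62 [275.9 232.7] [ 0.509  -0.0568  0.0565]
battery_1_center top 0.67 [327.  258.9] [ 0.4227 -0.2033  0.0565]
battery_1_top side 0.75 [302.1 176.9] [ 0.4282 -0.1951  0.113 ]
battery_1_top top 0.67 [329.1 254.3] [ 0.4341 -0.2009  0.113 ]
seal_tin side 0.96 [243.6 367. ] [0.6018 0.2519 0.    ]
seal_tin top 0.83 [167.1 192.4] [0.5944 0.234  0.    ]
parts_dish side 0.85 [338.7 352.7] [ 0.4118  0.2402 -0.    ]
parts_dish top 0.61 [163.  259.2] [ 0.4115  0.2347 -0.    ]
oiler side 0.77 [216.7 169.7] [ 0.6593 -0.4098  0.    ]
```

```bash
python3 - <<'E'
import cv2
a=cv2.imread("pics/side0.png");cv2.imwrite("pics/side0c.png",cv2.resize(a[140:340,190:390],None,fx=3,fy=3,interpolation=cv2.INTER_CUBIC))
a=cv2.imread("pics/top0.png");cv2.imwrite("pics/top0c.png",cv2.resize(a[150:300,170:420],None,fx=3.2,fy=3.2,interpolation=cv2.INTER_CUBIC))
E
```

```text
(no output)
```

View pics/side0c.png

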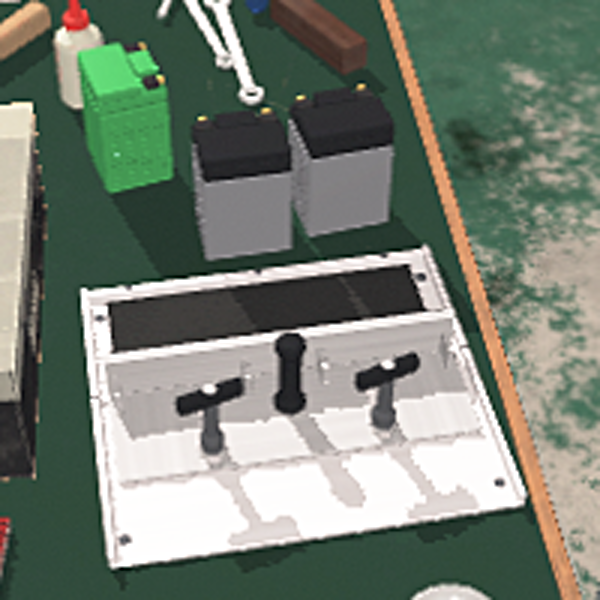

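View pics/top0c.png

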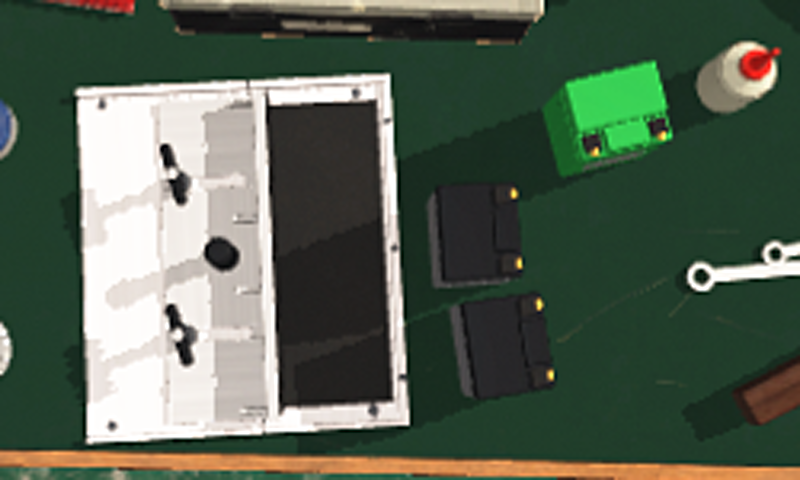

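```bash
cat > fit.py <<'E'
from h import *
from scipy.optimize import least_squares
np.set_printoptions(precision=4,suppress=True)
obs=[('top',(194,178.8),(150,270,14)),('top',(291.9,173.1),(150,0,12)),('top',(297.8,282.8),(-150,0,12)),('top',(197.5,288.4),(-150,270,14)),
('side',(226.7,329),(150,270,7)),('side',(365,307.7),(-150,270,7)),('side',(217.7,236.7),(150,0,12)),('side',(332.7,222.3),(-150,0,12))]
def T(p,P):
    P=np.atleast_2d(P).astype(float)/1000;c,s=np.cos(p[2]),np.sin(p[2])
    return np.c_[p[0]+c*P[:,0]-s*P[:,1],p[1]+s*P[:,0]+c*P[:,1],P[:,2]]
if __name__=='__main__':
    def f(p): return np.concatenate([proj(c,T(p,P))[0]-u for c,u,P in obs])
    r=least_squares(f,[.504,-.118,.05],loss='soft_l1');print(r.x,np.degrees(r.x[2]));print(r.fun.reshape(-1,2))
    for c in('top','side'):
        g=lambda p:np.concatenate([proj(k,T(p,P))[0]-u for k,u,P in obs if k==c]);print(c,least_squares(g,r.x).x)
    np.save('tray.npy',r.x);p=r.x
    for c in('top','side'):
        im=snapshot(c)
        def pl(pts,col,cl=True): cv2.polylines(im,[np.round(proj(c,T(p,pts))*16).astype(int)],cl,col,1,cv2.LINE_AA,4)
        pl([(150,0,10),(150,270,14),(-150,270,14),(-150,0,10)],(0,0,255))
        pl([(145,8,4),(-145,8,4)],(0,255,255),False)
        pl([(138,123,4),(-138,123,4)],(255,0,255),False)
        for s in(-1,1): pl([(s*65-26*.98,184-26*.17,76),(s*65+26*.98,184+26*.17,76)],(0,255,0),False)
        if c=='top': im=cv2.resize(im[150:300,170:420],None,fx=3.2,fy=3.2,interpolation=cv2.INTER_CUBIC)
        else: im=cv2.resize(im[140:340,190:390],None,fx=3,fy=3,interpolation=cv2.INTER_CUBIC)
        cv2.imwrite(f'pics/fit_{c}.png',im)
E
python3 fit.py
```

```text
[ 0.5049 -0.1177  0.0775] 4.438308641318215
[[-1.228  -0.5603]
 [-0.9011  0.7577]
 [-0.6601  0.5748]
 [-1.5441  0.8078]
 [-0.3295 -1.4068]
 [-0.0309 -1.5184]
 [-0.8234 -0.7733]
 [-0.5968 -0.9799]]
top [ 0.5064 -0.1206  0.0801]
side [ 0.5037 -0.1143  0.0738]
```

View pics/fit_top.png

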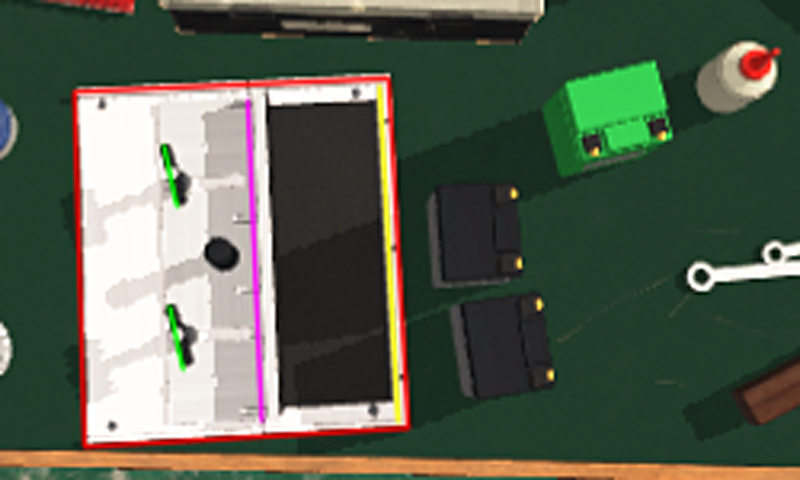

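View pics/fit_side.png

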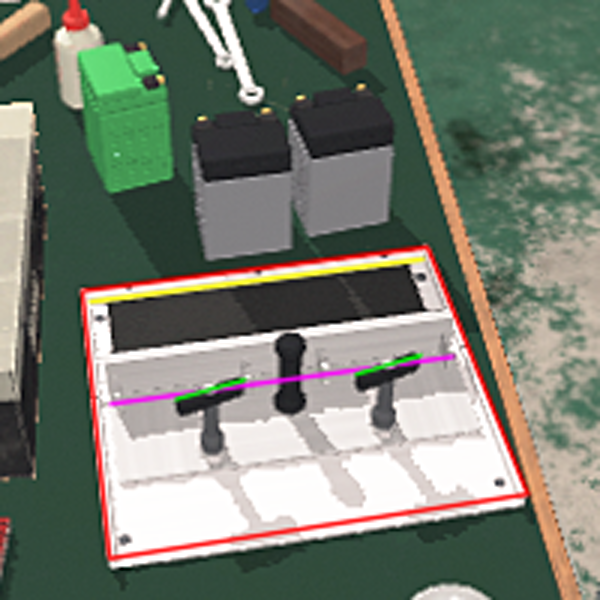

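```bash
python3 - <<'E'
from fit import *
p=np.load('tray.npy')
for n,a,b in(('near',(226.6,254.4),(319.3,263.7)),('far',(224.7,204.1),(259.7,272)),('post top',(239.2,229),(287,253.5))):
    P=tri([('top',a),('side',b)]);print(n,P,onz('top',a,.074),onz('side',b,.074),'reproj',proj('top',P)[0]-a,proj('side',P)[0]-b)
print(T(p,[(-65,184,68),(65,184,68),(0,198,60)]))
s=robot.sense();R=np.array(s['eef_rot']);print(s['ee_pos'],R)
E
```

```text
near [0.4261 0.0575 0.0642] [0.4279 0.056  0.074 ] [0.4264 0.0663 0.074 ] reproj [-0.1842  0.704 ] [-0.847  -0.0581]
far [0.557  0.0675 0.0639] [0.557  0.0661 0.074 ] [0.5559 0.0764 0.074 ] reproj [-0.087   0.4851] [-0.5944 -0.0636]
post top [0.4929 0.0267 0.0715] [0.4935 0.0264 0.074 ] [0.4923 0.0292 0.074 ] reproj [-0.0678  0.3194] [-0.377  -0.0333]
[[0.4258 0.0607 0.068 ]
 [0.5554 0.0707 0.068 ]
 [0.4896 0.0797 0.06  ]]
[ 0.2124 -0.5878  0.4047] [[-0.9405 -0.3399 -0.    ]
 [-0.3399  0.9405  0.    ]
 [ 0.      0.0001 -1.    ]]
```

```bash
cat > go.py <<'E'
import sys
from fit import *
# go.py x y z yaw : yaw= world deg of tool y
x,y,z=[float(v) for v in sys.argv[1:4]]
s=robot.sense();R=np.array(s['eef_rot']);p=np.array(s['ee_pos'])
d=R.T@(np.array([x,y,z])-p)*100
a=np.degrees(np.arctan2(R[1,1],R[0,1]))
print('t',round(s['t'],2),'pos',p,'yaw',round(a,2),'F',np.array(s['wrist_force']),'w',round(s['width'],3))
if len(sys.argv)>4:
    da=(float(sys.argv[4])-a+180)%360-180;print('shift cm',d,'spin',-np.radians(da))
else: print('shift cm',d)
E
python3 go.py 0.4265 0.060 0.30 104.2
```

```text
t 1.4 pos [ 0.2124 -0.5878  0.4047] yaw 109.87 F [-0.6065 -0.0065  0.2947] w 1.003
shift cm [-42.1476  53.6453  10.4751] spin 0.09895437338154428
```

```bash
python3 -m pendant '[[-3.8,4.9,0,0.01],[-7.7,9.8,0,0.02],[-11.5,14.6,0,0.03],[-15.3,19.5,0,0.04],[-19.2,24.4,0,0.05],[-23,29.3,0,0.06],[-26.8,34.2,0,0.07],[-30.7,39,0,0.08],[-34.5,43.9,0,0.09],[-38.3,48.8,0,0.099]]' -0.2; python3 go.py 0.4265 0.060 0.28 104.2
```

```text
t: 2.65
ee_pos: [0.4068, 0.0034, 0.4054]
eef_rot: [[-0.969, -0.246, 0.002], [-0.246, 0.969, 0.001], [-0.002, 0.0, -1.0]]
wrist_force: [1.5, -0.8, 1.3]
width: 0.399
t 2.65 pos [0.4068 0.0034 0.4054] yaw 104.22 F [ 1.4547 -0.7577  1.2696] w 0.399
shift cm [-3.2755  4.9989 12.5482] spin 0.00039982445850387187
```

```bash
python3 -m pendant '[[-1.5,2.5,0,0],[-3.3,5,2,0],[-3.3,5,6,0],[-3.3,5,9,0],[-3.3,5,11,0],[-3.3,5,12.5,0],[-3.3,5,12.5,0],[-3.3,5,12.5,0],[-3.3,5,12.5,0],[-3.3,5,12.5,0]]' ; python3 - <<'E'
from h import *
a=snapshot('side');cv2.imwrite('pics/s1.png',cv2.resize(a[140:340,190:390],None,fx=3,fy=3,interpolation=cv2.INTER_CUBIC))
a=snapshot('top');cv2.imwrite('pics/t1.png',cv2.resize(a[150:300,170:420],None,fx=3.2,fy=3.2,interpolation=cv2.INTER_CUBIC))
E
python3 go.py 0.4265 0.060 0.246 104.2
```

```text
t: 3.9
ee_pos: [0.4266, 0.058, 0.2803]
eef_rot: [[-0.969, -0.245, 0.001], [-0.245, 0.969, 0.001], [-0.001, 0.0, -1.0]]
wrist_force: [-0.2, 0.1, -0.2]
width: 0.403
t 4.0 pos [0.4265 0.0579 0.2801] yaw 104.2 F [-0.0028 -0.2035  1.0725] w 0.404
shift cm [-0.0445  0.201   3.4108] spin -2.7726606805417815e-05
```

View pics/s1.png

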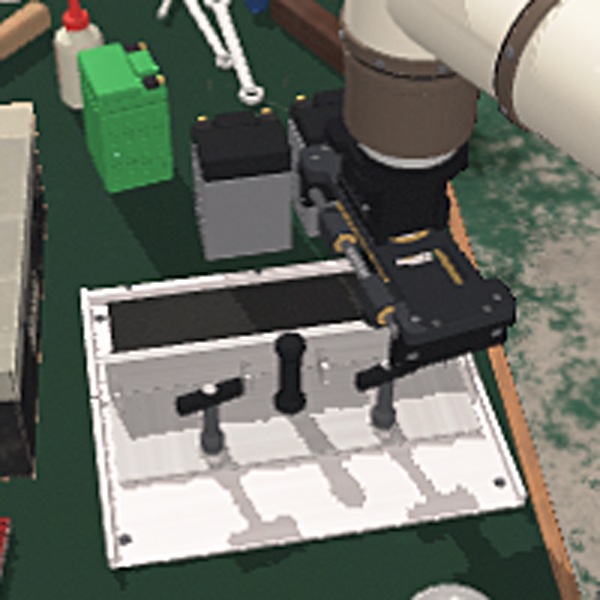

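View pics/t1.png

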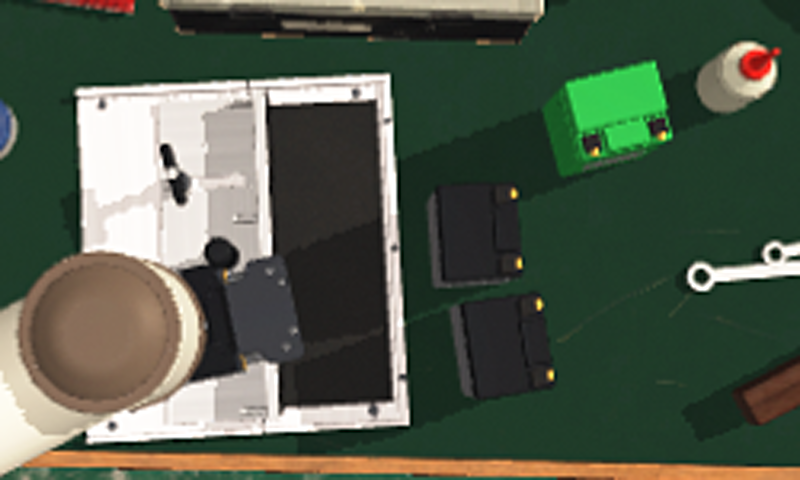

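```bash
python3 -m pendant '[[0,0.2,1,0],[0,0.2,2,0],[0,0.2,3,0],[0,0.2,3.7,0],[0,0.2,3.7,0],[0,0.2,3.7,0],[0,0.2,3.7,0],[0,0.2,3.7,0],[0,0.2,3.7,0],[0,0.2,3.7,0]]'; python3 -m pendant '[[0,0,0,0],[0,0,0,0],[0,0,0,0],[0,0,0,0],[0,0,0,0],[0,0,0,0],[0,0,0,0],[0,0,0,0],[0,0,0,0],[0,0,0,0]]' -1
```

```text
t: 5.25
ee_pos: [0.426, 0.0598, 0.2428]
eef_rot: [[-0.969, -0.245, 0.0], [-0.245, 0.969, 0.0], [-0.0, 0.0, -1.0]]
wrist_force: [0.7, 0.3, 0.6]
width: 0.401
t: 6.5
ee_pos: [0.426, 0.0603, 0.2427]
eef_rot: [[-0.969, -0.245, 0.0], [-0.245, 0.969, 0.001], [-0.001, 0.001, -1.0]]
wrist_force: [-1.4, 4.9, 0.0]
width: 0.115
```

```bash
python3 -m pendant '[[0,0.05,0,-0.15],[0,0.1,0,-0.3],[0,0.1,0,-0.45],[0,0.1,0,-0.6],[0,0.1,0,-0.75],[0,0.1,0,-0.9],[0,0.1,0,-1.05],[0,0.1,0,-1.2],[0,0.1,0,-1.35],[0,0.1,0,-1.4]]'; python3 go.py .426 .0607 .243 184.4;python3 -c "
from plant import robot;print(robot.sense()['torque'],robot.sense()['joints'])"
```

```text
t: 7.75
ee_pos: [0.4272, 0.0599, 0.2428]
eef_rot: [[0.079, -0.997, 0.003], [-0.997, -0.079, -0.002], [0.002, -0.003, -1.0]]
wrist_force: [9.7, -9.0, -6.6]
width: 0.115
t 7.75 pos [0.4272 0.0599 0.2428] yaw -175.44 F [ 9.6657 -8.9804 -6.6093] w 0.115
shift cm [-0.0929  0.1164 -0.0238] spin 0.0027387608570276644
[-2.85210585 -2.734121   -0.209937  ] [ 29.76979978  15.26477023 -38.22278192   0.28393211 -36.40074506
 -25.44140748]
```

```bash
python3 -m pendant '[[0,0,0,0],[0,0,0,0],[0,0,0,0],[0,0,0,0],[0,0,-1,0],[0,0,-2,0],[0,0,-4,0],[0,0,-6,0],[0,0,-6,0],[0,0,-6,0]]' -0.2; python3 go.py .5565 .0702 .28 104.2;python3 - <<'E'
from h import *
a=snapshot('side');cv2.imwrite('pics/s2.png',cv2.resize(a[140:340,190:390],None,fx=3,fy=3,interpolation=cv2.INTER_CUBIC))
E
```

```text
t: 9.0
ee_pos: [0.4254, 0.0607, 0.3026]
eef_rot: [[0.077, -0.997, -0.0], [-0.997, -0.077, 0.0], [-0.0, 0.0, -1.0]]
wrist_force: [0.1, -0.5, 0.6]
width: 0.4
t 9.0 pos [0.4254 0.0607 0.3026] yaw -175.6 F [ 0.1266 -0.4954  0.5658] w 0.4
shift cm [  0.0583 -13.1418   2.2562] spin 1.3996868758571948
```

View pics/s2.png

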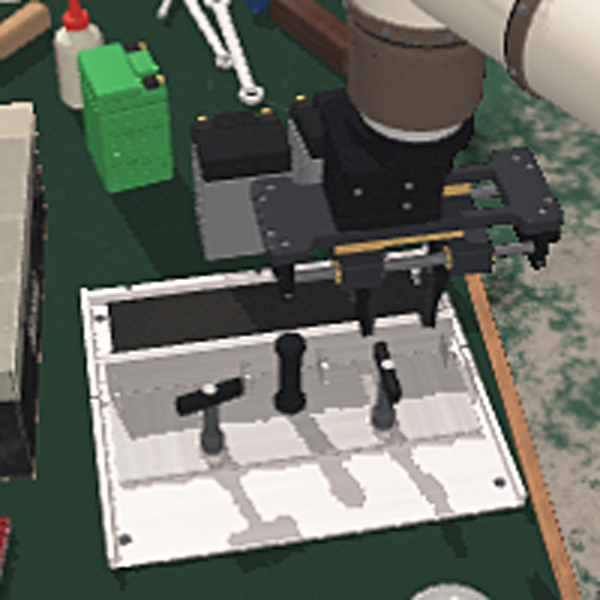

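The near bar now lies along tray y, so that clamp is slack. Next is the far clamp.

```bash
python3 -m pendant '[[0,-2,0,0.15],[0,-4,0,0.3],[0,-6,0,0.45],[0,-8,0,0.6],[0,-10,0,0.75],[0,-12,0,0.9],[0.1,-13.1,0,1.05],[0.1,-13.1,0.7,1.2],[0.1,-13.1,1.5,1.35],[0.1,-13.1,2.3,1.4]]'; python3 go.py .5566 .0701 .243 104.2
```

```text
t: 10.3
ee_pos: [0.5563, 0.0698, 0.2782]
eef_rot: [[-0.97, -0.243, -0.002], [-0.243, 0.97, -0.001], [0.003, -0.0, -1.0]]
wrist_force: [0.2, -0.1, -0.2]
width: 0.399
t 10.3 pos [0.5563 0.0698 0.2782] yaw 104.06 F [ 0.1698 -0.0597 -0.2475] w 0.399
shift cm [-0.0474  0.0192  3.5194] spin -0.002455271640451296
```

```bash
python3 -m pendant '[[0,0,1,0],[0,0,2,0],[0,0,3,0],[0,0,3.5,0],[0,0,3.5,0],[0,0,3.5,0],[0,0,3.5,0],[0,0,3.5,0],[0,0,3.5,0],[0,0,3.5,0]]'; python3 -m pendant '[[0,0,0,0],[0,0,0,0],[0,0,0,0],[0,0,0,0],[0,0,0,0],[0,0,0,0],[0,0,0,0],[0,0,0,0],[0,0,0,0],[0,0,0,0]]' -1
```

```text
t: 11.55
ee_pos: [0.5565, 0.0699, 0.2448]
eef_rot: [[-0.969, -0.245, 0.0], [-0.245, 0.969, 0.0], [-0.0, 0.0, -1.0]]
wrist_force: [0.2, 0.1, -0.1]
width: 0.403
t: 12.8
ee_pos: [0.5564, 0.0706, 0.2447]
eef_rot: [[-0.969, -0.246, 0.0], [-0.246, 0.969, 0.001], [-0.001, 0.001, -1.0]]
wrist_force: [-1.4, 6.3, 0.1]
width: 0.111
```

```bash
python3 -m pendant '[[0,0.05,0,-0.15],[0,0.1,0,-0.3],[0,0.1,0,-0.45],[0,0.1,0,-0.6],[0,0.1,0,-0.75],[0,0.1,0,-0.9],[0,0.1,0,-1.05],[0,0.1,0,-1.2],[0,0.1,0,-1.35],[0,0.1,0,-1.4]]';  python3 -m pendant '[[0,0,0,0],[0,0,0,0],[0,0,0,0],[0,0,0,0],[0,0,-1,0],[0,0,-2,0],[0,0,-4,0],[0,0,-5,0],[0,0,-5,0],[0,0,-5,0]]' -0.2; python3 - <<'E'
from h import *
a=snapshot('side');cv2.imwrite('pics/s3.png',cv2.resize(a[140:340,190:390],None,fx=3,fy=3,interpolation=cv2.INTER_CUBIC))
E
```

```text
t: 14.05
ee_pos: [0.5571, 0.0703, 0.2447]
eef_rot: [[0.079, -0.997, 0.002], [-0.997, -0.079, -0.001], [0.001, -0.002, -1.0]]
wrist_force: [3.6, -1.2, -2.3]
width: 0.114
t: 15.3
ee_pos: [0.5559, 0.0708, 0.2943]
eef_rot: [[0.077, -0.997, -0.001], [-0.997, -0.077, -0.0], [0.0, 0.001, -1.0]]
wrist_force: [0.8, -0.1, -0.0]
width: 0.398
```

View pics/s3.png

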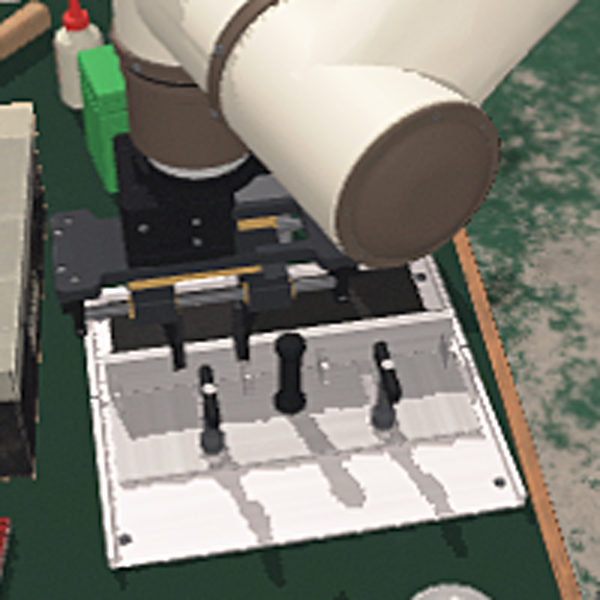

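```bash
python3 go.py .494 .0267 .294 94.4
```

```text
t 15.35 pos [0.5559 0.0708 0.2941] yaw -175.6 F [-0.2835 -0.1431  0.049 ] w 0.401
shift cm [3.9209 6.514  0.0178] spin 1.5707866991981028
```

```bash
python3 -m pendant '[[0.4,0.7,0,0.16],[0.8,1.4,0,0.32],[1.2,2.1,0,0.48],[1.6,2.8,0,0.64],[2.0,3.5,0,0.8],[2.4,4.2,0,0.96],[2.8,4.9,0,1.12],[3.2,5.6,0,1.28],[3.6,6.2,0,1.44],[3.92,6.51,0,1.571]]'; python3 -m pendant '[[0,0,0,0],[0,0,0,0],[0,0,1,0],[0,0,2,0],[0,0,3,0],[0,0,3,0],[0,0,3,0],[0,0,3,0],[0,0,3,0],[0,0,3,0]]'; python3 go.py .494 .0267 .216 94.4;  python3 - <<'E'
from h import *
a=snapshot('side');cv2.imwrite('pics/s4.png',cv2.resize(a[140:340,190:390],None,fx=3,fy=3,interpolation=cv2.INTER_CUBIC))
E
```

```text
t: 16.6
ee_pos: [0.4939, 0.0266, 0.2941]
eef_rot: [[-0.997, -0.072, -0.002], [-0.072, 0.997, -0.0], [0.002, -0.0, -1.0]]
wrist_force: [0.6, -0.2, -0.3]
width: 0.398
t: 17.85
ee_pos: [0.4944, 0.0268, 0.265]
eef_rot: [[-0.997, -0.077, 0.0], [-0.077, 0.997, 0.0], [-0.0, 0.0, -1.0]]
wrist_force: [0.1, -0.1, 0.1]
width: 0.402
t 17.85 pos [0.4944 0.0268 0.265 ] yaw 94.4 F [ 0.1392 -0.0677  0.123 ] w 0.402
shift cm [ 0.0388 -0.0077  4.8952] spin 2.888523744352262e-05
```

View pics/s4.png

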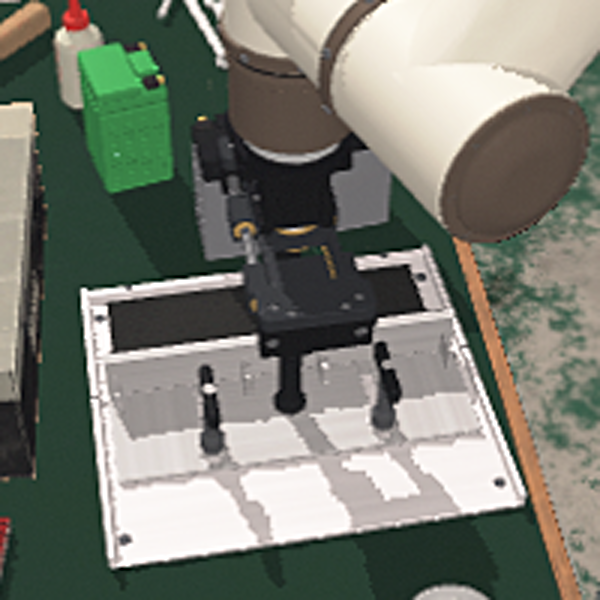

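```bash
python3 -m pendant '[[0,0,0.5,0],[0,0,1,0],[0,0,1.5,0],[0,0,1.5,0],[0,0,2,0],[0,0,2.5,0],[0,0,3,0],[0,0,3,0],[0,0,3,0],[0,0,3,0]]'; python3 -m pendant '[[0,0,0.5,0],[0,0,1,0],[0,0,1.5,0],[0,0,1.8,0],[0,0,1.8,0],[0,0,1.8,0],[0,0,1.8,0],[0,0,1.8,0],[0,0,1.8,0],[0,0,1.8,0]]';python3 -m pendant '[[0,0,0,0],[0,0,0,0],[0,0,0,0],[0,0,0,0],[0,0,0,0],[0,0,0,0],[0,0,0,0],[0,0,0,0],[0,0,0,0],[0,0,0,0]]' -1
```

```text
t: 19.15
ee_pos: [0.4944, 0.0268, 0.2349]
eef_rot: [[-0.997, -0.077, 0.0], [-0.077, 0.997, 0.0], [-0.0, 0.0, -1.0]]
wrist_force: [-0.3, -0.8, 0.5]
width: 0.4
t: 20.4
ee_pos: [0.4943, 0.0268, 0.2168]
eef_rot: [[-0.997, -0.077, 0.0], [-0.077, 0.997, 0.0], [-0.0, 0.0, -1.0]]
wrist_force: [-0.2, 0.4, 0.7]
width: 0.399
t: 21.65
ee_pos: [0.4943, 0.0274, 0.2168]
eef_rot: [[-0.997, -0.077, 0.001], [-0.077, 0.997, 0.001], [-0.001, 0.001, -1.0]]
wrist_force: [-1.6, 5.6, 0.9]
width: 0.244
```

```bash
python3 -m pendant '[[0,0.5,0,0],[0,1,0,0],[0,1.5,0,0],[0,2,0,0],[0,2.5,0,0],[0,3,0,0],[0,3.5,0,0],[0,4,0,0],[0,4.5,0,0],[0,4.8,0,0]]'; python3 -m pendant '[[0,0.2,0,0],[0,0.3,0,0],[0,0.4,0,0],[0,0.4,0,0],[0,0.4,0,0],[0,0.4,0,0],[0,0.4,0,0],[0,0.4,0,0],[0,0.4,0,0],[0,0.4,0,0]]'
```

```text
t: 22.9
ee_pos: [0.4908, 0.0737, 0.2168]
eef_rot: [[-0.997, -0.077, -0.0], [-0.077, 0.997, -0.002], [0.001, -0.002, -1.0]]
wrist_force: [2.2, -5.8, 0.2]
width: 0.247
t: 24.15
ee_pos: [0.4905, 0.0777, 0.2168]
eef_rot: [[-0.997, -0.077, -0.0], [-0.077, 0.997, -0.002], [0.001, -0.002, -1.0]]
wrist_force: [2.1, -3.8, 0.6]
width: 0.251
```

```bash
python3 -m pendant '[[0,0.1,0,0],[0,0.2,0,0],[0,0.3,0,0],[0,0.3,0,0],[0,0.3,0,0],[0,0.3,0,0],[0,0.3,0,0],[0,0.3,0,0],[0,0.3,0,0],[0,0.3,0,0]]'; python3 -m pendant '[[0,0.1,0,0],[0,0.2,0,0],[0,0.2,0,0],[0,0.2,0,0],[0,0.2,0,0],[0,0.2,0,0],[0,0.2,0,0],[0,0.2,0,0],[0,0.2,0,0],[0,0.2,0,0]]'
```

```text
t: 25.4
ee_pos: [0.4903, 0.0805, 0.2168]
eef_rot: [[-0.997, -0.077, -0.001], [-0.077, 0.997, -0.002], [0.001, -0.002, -1.0]]
wrist_force: [3.0, -6.4, 0.3]
width: 0.249
t: 26.65
ee_pos: [0.4903, 0.081, 0.2167]
eef_rot: [[-0.997, -0.076, -0.001], [-0.076, 0.997, -0.004], [0.002, -0.004, -1.0]]
wrist_force: [6.2, -16.2, -0.1]
width: 0.246
```

```bash
python3 -m pendant '[[0,-0.1,0,0],[0,-0.1,0,0],[0,-0.1,0,0],[0,-0.1,0,0],[0,-0.1,-1,0],[0,-0.1,-3,0],[0,-0.1,-6,0],[0,-0.1,-9,0],[0,-0.1,-12,0],[0,-0.1,-14,0]]' -0.2;  python3 - <<'E'
from h import *
a=snapshot('side');cv2.imwrite('pics/s5.png',cv2.resize(a[140:340,190:390],None,fx=3,fy=3,interpolation=cv2.INTER_CUBIC))
a=snapshot('top');cv2.imwrite('pics/t5.png',cv2.resize(a[150:300,170:420],None,fx=3.2,fy=3.2,interpolation=cv2.INTER_CUBIC))
E
```

```text
t: 27.9
ee_pos: [0.4899, 0.0827, 0.3592]
eef_rot: [[-0.997, -0.077, 0.003], [-0.077, 0.997, 0.001], [-0.003, 0.001, -1.0]]
wrist_force: [-0.1, 0.3, -0.5]
width: 0.401
```

View pics/s5.png

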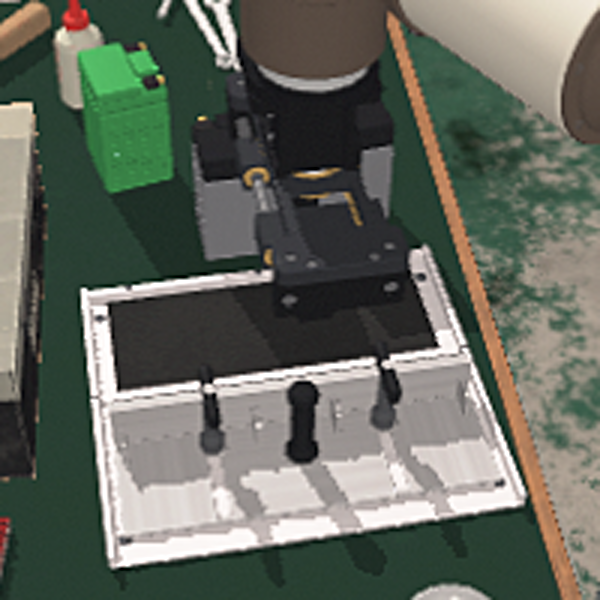

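View pics/t5.png

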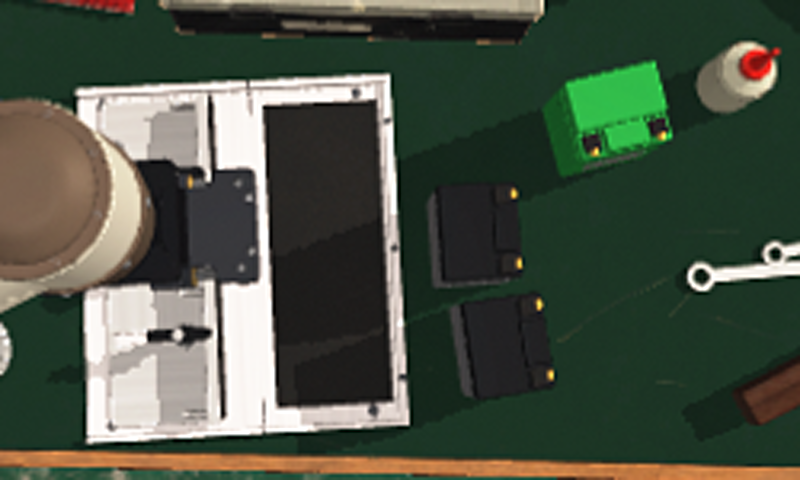

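```bash
python3 - <<'E'
from h import *
a=snapshot('top');cv2.imwrite('pics/t6.png',cv2.resize(a[195:285,295:355],None,fx=8,fy=8,interpolation=cv2.INTER_CUBIC)[:600])
for q in('battery_1_center',):
  for r in silhouettes(q,'top')[:4]: print(r['p'],r['extent'])
E
```

```text
0.6 [310.6, 243.0, 32.2, 32.5]
```

View pics/t6.png

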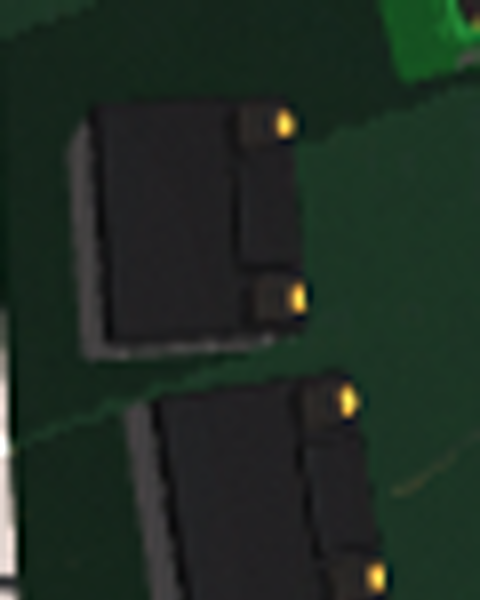

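```bash
cat > bat.py <<'E'
from fit import *
p=np.array([.506,-.118,.0775]);c,s=np.cos(p[2]),np.sin(p[2])
def show(n,px):
    W=np.array([onz('top',q,.113)[:2] for q in px]);m=W.mean(0)
    ya=(W[0]-W[1])+(W[3]-W[2]);a=np.degrees(np.arctan2(ya[1],ya[0]))
    d=m-p[:2];print(n,m,'x-axis yaw',a,'tray xy mm',1000*np.array([c*d[0]+s*d[1],-s*d[0]+c*d[1]]),'sizes',np.linalg.norm(W[0]-W[1]),np.linalg.norm(W[0]-W[3]))
if __name__=='__main__':
    f=lambda *q:[(295+x/8,195+y/8) for x,y in q]
    show('far',f((93,103),(110,342),(305,328),(293,100)))
    show('near',[(314.7,245),(317.5,274.4),(342.8,270.3),(338.8,241.6)])
E
python3 bat.py; python3 go.py 0 0 0
```

```text
far [ 0.5131 -0.1773] x-axis yaw 4.376806794072665 tray xy mm [  2.5044 -59.648 ] sizes 0.0748590333662311 0.0628056588029913
near [ 0.4256 -0.1994] x-axis yaw 7.407435127024895 tray xy mm [-86.5052 -74.8959] sizes 0.07228885951771581 0.060674249129132954
t 28.1 pos [0.4897 0.0826 0.3569] yaw 94.39 F [-0.0535 -0.6021 -0.9998] w 0.401
shift cm [49.4658 -4.5052 35.6662]
```

```bash
python3 - <<'E'
from bat import *
g=lambda x,y:(170+x/3.2,150+y/3.2)
def tr(W): d=W[:2]-p[:2];return 1000*np.array([c*d[0]+s*d[1],-s*d[0]+c*d[1]])
for q in((545,103),(655,62),(672,133),(563,150)): print('green z113',tr(onz('top',g(*q),.113)))
print('green bottom corner',tr(onz('top',g(565,176),0)))
for n,(x,y) in dict(pre_far=(2.5,-110),lip_far=(2.5,-75)).items(): print(n,T(p,[(x,y,0)]))
E
```

```text
green z113 [ 101.1515 -117.2869]
green z113 [ 129.7769 -206.8976]
green z113 [  72.3085 -215.9618]
green z113 [  63.0634 -128.9192]
green bottom corner [  55.7869 -150.3449]
pre_far [[ 0.517  -0.2275  0.    ]]
lip_far [[ 0.5143 -0.1926  0.    ]]
```

```bash
python3 go.py .517 -.2275 .36 184.4
```

```text
t 28.1 pos [0.4897 0.0826 0.3569] yaw 94.39 F [-0.0535 -0.6021 -0.9998] w 0.401
shift cm [ -0.3514 -31.127   -0.3335] spin -1.5709029145992859
```

```bash
python3 -m pendant '[[0,-3,0,-0.16],[0,-6,0,-0.32],[0,-9,0,-0.48],[-0.1,-12,0,-0.64],[-0.1,-15,0,-0.8],[-0.2,-18,0,-0.96],[-0.2,-21,0,-1.12],[-0.3,-24,0,-1.28],[-0.3,-28,0,-1.44],[-0.35,-31.1,0,-1.57]]'; python3 go.py .517 -.2275 .27 184.4
```

```text
t: 29.35
ee_pos: [0.5171, -0.2284, 0.3551]
eef_rot: [[0.08, -0.997, -0.003], [-0.997, -0.08, 0.001], [-0.001, 0.003, -1.0]]
wrist_force: [0.0, 0.3, -0.2]
width: 0.398
t 29.35 pos [ 0.5171 -0.2284  0.3551] yaw -175.42 F [ 0.0392  0.2876 -0.158 ] w 0.398
shift cm [-0.0853 -0.0219  8.5055] spin 0.003054969251152304
```

```bash
python3 -m pendant '[[-0.1,0,2,0],[-0.1,0,4,0],[-0.1,0,6,0],[-0.1,0,7.5,0],[-0.1,0,7.5,0],[-0.1,0,7.5,0],[-0.1,0,7.5,0],[-0.1,0,7.5,0],[-0.1,0,7.5,0],[-0.1,0,7.5,0]]'; python3 - <<'E'
from h import *
a=snapshot('side');cv2.imwrite('pics/s7.png',cv2.resize(a[110:290,190:390],None,fx=3,fy=3,interpolation=cv2.INTER_CUBIC))
a=snapshot('top');cv2.imwrite('pics/t7.png',cv2.resize(a[150:300,170:420],None,fx=3.2,fy=3.2,interpolation=cv2.INTER_CUBIC))
E
```

```text
t: 30.6
ee_pos: [0.5173, -0.2262, 0.2819]
eef_rot: [[0.076, -0.997, 0.0], [-0.997, -0.076, -0.0], [0.0, -0.0, -1.0]]
wrist_force: [0.8, 0.5, -0.0]
width: 0.402
```

View pics/s7.png

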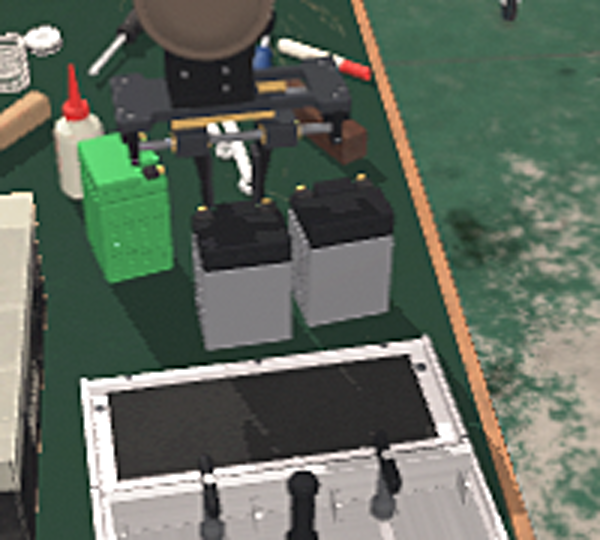

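View pics/t7.png

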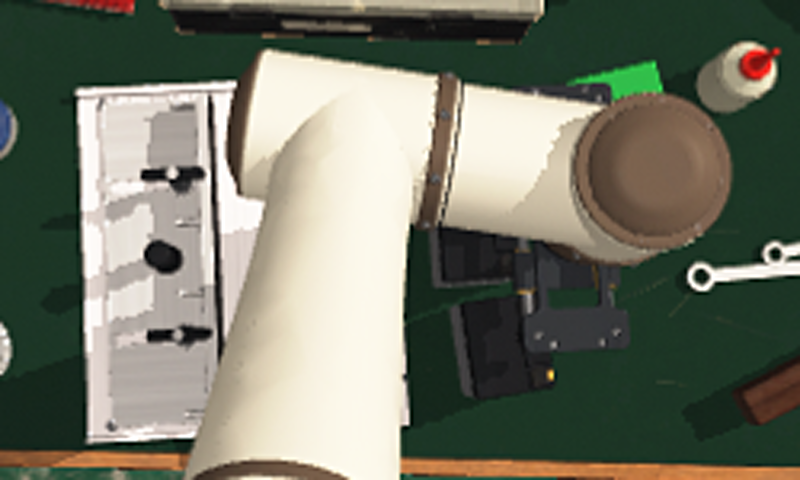

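```bash
python3 -m pendant '[[0,0,1,0],[0,0,2,0],[0,0,3,0],[0,0,4,0],[0,0,4.2,0],[0,0,4.2,0],[0,0,4.2,0],[0,0,4.2,0],[0,0,4.2,0],[0,0,4.2,0]]'; python3 -m pendant '[[-0.3,0,0,0],[-0.6,0,0,0],[-0.9,0,0,0],[-1.2,0,0,0],[-1.5,0,0,0],[-1.8,0,0,0],[-2.1,0,0,0],[-2.4,0,0,0],[-2.7,0,0,0],[-2.7,0,0,0]]'; python3 - <<'E'
from h import *
a=snapshot('side');cv2.imwrite('pics/s8.png',cv2.resize(a[110:290,190:390],None,fx=3,fy=3,interpolation=cv2.INTER_CUBIC))
E
```

```text
t: 31.95
ee_pos: [0.5173, -0.2262, 0.2399]
eef_rot: [[0.076, -0.997, 0.0], [-0.997, -0.076, -0.0], [0.0, -0.0, -1.0]]
wrist_force: [0.7, -0.6, -0.2]
width: 0.401
t: 33.2
ee_pos: [0.5153, -0.1989, 0.2398]
eef_rot: [[0.076, -0.997, 0.0], [-0.997, -0.076, 0.0], [-0.0, -0.0, -1.0]]
wrist_force: [0.6, -1.1, 0.5]
width: 0.404
```

View pics/s8.png

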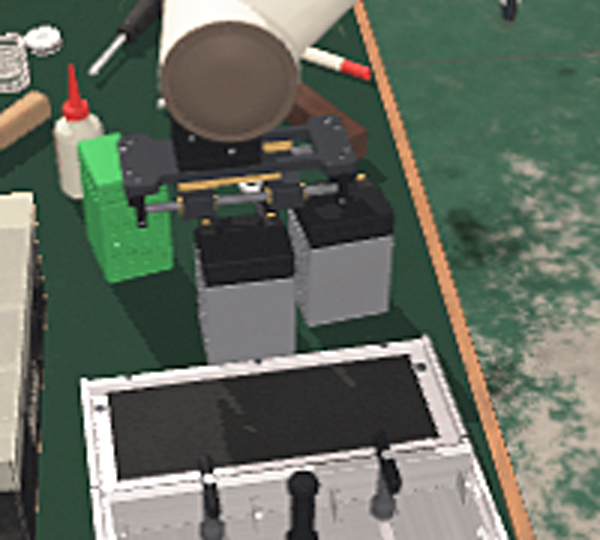

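```bash
python3 -m pendant '[[-0.2,0,0,0],[-0.4,0,0,0],[-0.6,0,0,0],[-0.7,0,0,0],[-0.8,0,0,0],[-0.8,0,0,0],[-0.8,0,0,0],[-0.8,0,0,0],[-0.8,0,0,0],[-0.8,0,0,0]]'; python3 - <<'E'
from h import *
a=snapshot('side');cv2.imwrite('pics/s9.png',cv2.resize(a[110:290,190:390],None,fx=3,fy=3,interpolation=cv2.INTER_CUBIC))
E
```

```text
t: 34.5
ee_pos: [0.5147, -0.1916, 0.24]
eef_rot: [[0.076, -0.997, 0.0], [-0.997, -0.076, -0.001], [0.001, -0.0, -1.0]]
wrist_force: [0.9, -5.0, 2.0]
width: 0.399
```

View pics/s9.png

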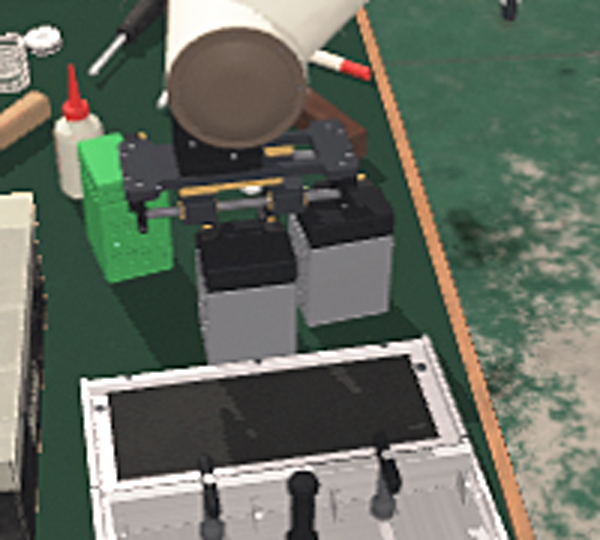

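```bash
python3 -m pendant '[[0.4,0,0,0],[0.5,0,0,0],[0.5,0,-1,0],[0.5,0,-2,0],[0.5,0,-3,0],[0.5,0,-3.5,0],[0.5,0,-3.5,0],[0.4,0,-3.5,0],[0.2,0,-3.5,0],[0,0,-3.5,0]]'; python3 -m pendant '[[-0.2,0,0,0],[-0.4,0,0,0],[-0.6,0,0,0],[-0.8,0,0,0],[-1,0,0,0],[-1.2,0,0,0],[-1.4,0,0,0],[-1.6,0,0,0],[-1.8,0,0,0],[-2,0,0,0]]'; python3 - <<'E'
from h import *
a=snapshot('side');cv2.imwrite('pics/s10.png',cv2.resize(a[110:290,190:390],None,fx=3,fy=3,interpolation=cv2.INTER_CUBIC))
E
```

```text
t: 35.8
ee_pos: [0.5146, -0.1914, 0.2747]
eef_rot: [[0.077, -0.997, -0.001], [-0.997, -0.077, -0.001], [0.001, 0.001, -1.0]]
wrist_force: [-0.4, -3.4, 2.6]
width: 0.402
t: 37.05
ee_pos: [0.5133, -0.1712, 0.2749]
eef_rot: [[0.076, -0.997, 0.001], [-0.997, -0.076, -0.0], [0.0, -0.001, -1.0]]
wrist_force: [1.4, -4.4, 5.1]
width: 0.403
```

View pics/s10.png

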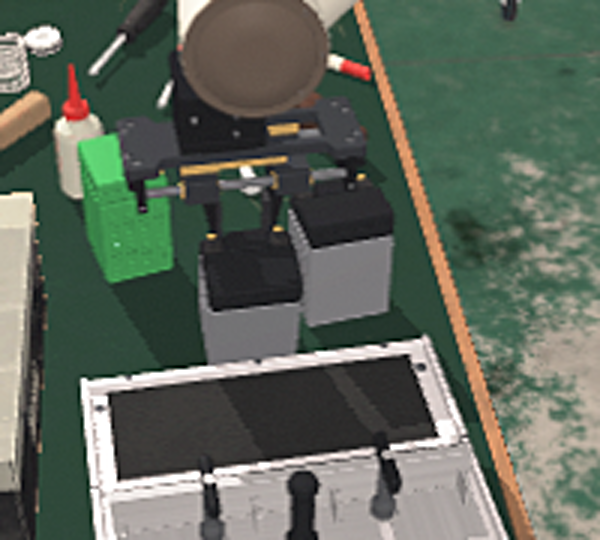

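Tipping has begun, with the lip holding the bottom edge. I'll keep pushing.

```bash
python3 -m pendant '[[-0.3,0,0,0],[-0.6,0,0,0],[-0.9,0,0,0],[-1.2,0,0,0],[-1.5,0,0,0],[-1.8,0,0,0],[-2.1,0,0,0],[-2.4,0,0,0],[-2.6,0,0,0],[-2.6,0,0,0]]'; python3 - <<'E'
from h import *
a=snapshot('side');cv2.imwrite('pics/s11.png',cv2.resize(a[110:290,190:390],None,fx=3,fy=3,interpolation=cv2.INTER_CUBIC))
E
```

```text
t: 38.35
ee_pos: [0.5108, -0.1451, 0.2741]
eef_rot: [[0.076, -0.997, -0.002], [-0.997, -0.076, 0.001], [-0.001, 0.002, -1.0]]
wrist_force: [-0.5, 0.5, -0.2]
width: 0.4
```

View pics/s11.png

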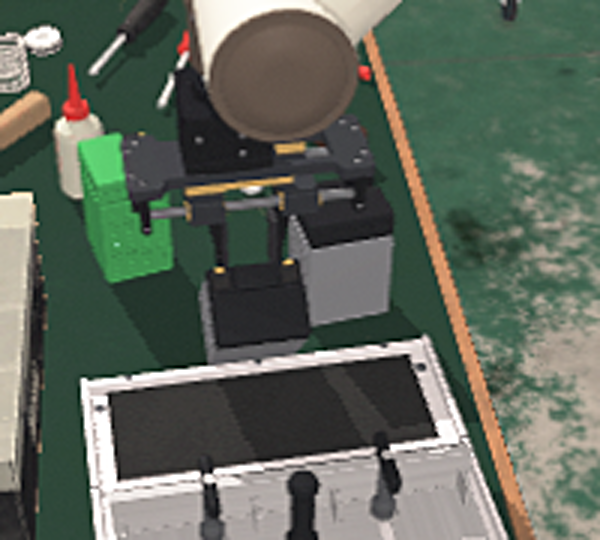

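```bash
python3 -m pendant '[[-0.3,0,0,0],[-0.6,0,0,0],[-0.9,0,0,0],[-1.2,0,0,0],[-1.5,0,0,0],[-1.5,0,0,0],[-1.5,0,0,0],[-1.5,0,0,0],[-1.5,0,0,0],[-1.5,0,0,0]]'; python3 - <<'E'
from h import *
a=snapshot('side');cv2.imwrite('pics/s12.png',cv2.resize(a[110:290,190:390],None,fx=3,fy=3,interpolation=cv2.INTER_CUBIC))
E
```

```text
t: 39.65
ee_pos: [0.51, -0.1305, 0.2747]
eef_rot: [[0.076, -0.997, -0.0], [-0.997, -0.076, -0.0], [0.0, 0.0, -1.0]]
wrist_force: [-0.3, 0.5, 0.5]
width: 0.396
```

View pics/s12.png

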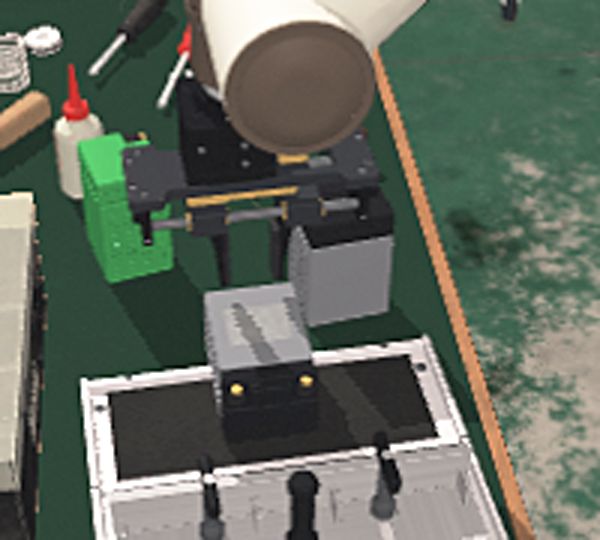

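```bash
python3 -m pendant '[[1,0,0,0],[2,0,0,0],[2.8,0,0,0],[2.8,0,1,0],[2.8,0,2,0],[2.8,0,3,0],[2.8,0,3.8,0],[2.8,0,3.8,0],[2.8,0,3.8,0],[2.8,0,3.8,0]]'; python3 -m pendant '[[-0.3,0,0,0],[-0.6,0,0,0],[-0.9,0,0,0],[-1.2,0,0,0],[-1.5,0,0,0],[-1.8,0,0,0],[-2.1,0,0,0],[-2.4,0,0,0],[-2.7,0,0,0],[-3,0,0,0]]';python3 - <<'E'
from h import *
a=snapshot('side');cv2.imwrite('pics/s13.png',cv2.resize(a[110:290,190:390],None,fx=3,fy=3,interpolation=cv2.INTER_CUBIC))
E
```

```text
t: 40.95
ee_pos: [0.5123, -0.1584, 0.2371]
eef_rot: [[0.076, -0.997, 0.001], [-0.997, -0.076, -0.0], [0.0, -0.001, -1.0]]
wrist_force: [-0.8, -0.1, -1.1]
width: 0.402
t: 42.2
ee_pos: [0.5098, -0.1283, 0.2367]
eef_rot: [[0.076, -0.997, -0.0], [-0.997, -0.076, 0.0], [-0.0, 0.0, -1.0]]
wrist_force: [0.4, -1.2, -2.0]
width: 0.397
```

View pics/s13.png

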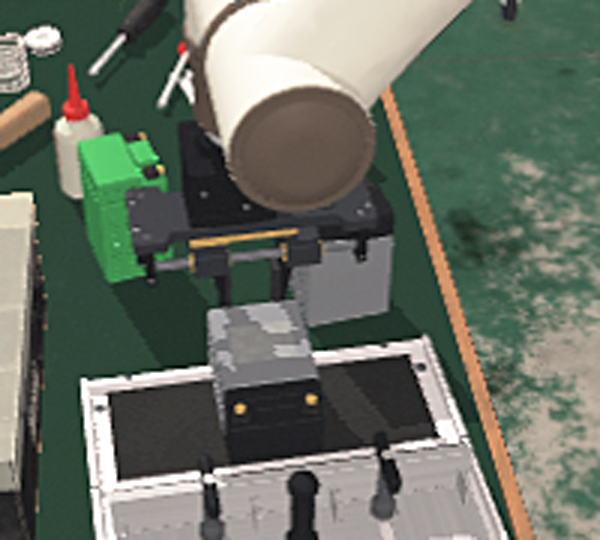

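```bash
python3 -m pendant '[[-0.2,0,0,0],[-0.4,0,0,0],[-0.6,0,0,0],[-0.8,0,0,0],[-0.9,0,0,0],[-1,0,0,0],[-1.1,0,0,0],[-1.1,0,0,0],[-1.1,0,0,0],[-1.1,0,0,0]]';python3 - <<'E'
from h import *
a=snapshot('side');cv2.imwrite('pics/s14.png',cv2.resize(a[110:290,190:390],None,fx=3,fy=3,interpolation=cv2.INTER_CUBIC))
E
```

```text
t: 43.5
ee_pos: [0.509, -0.1174, 0.2368]
eef_rot: [[0.076, -0.997, 0.0], [-0.997, -0.076, 0.0], [-0.0, -0.0, -1.0]]
wrist_force: [-0.2, 0.1, -0.7]
width: 0.4
```

View pics/s14.png

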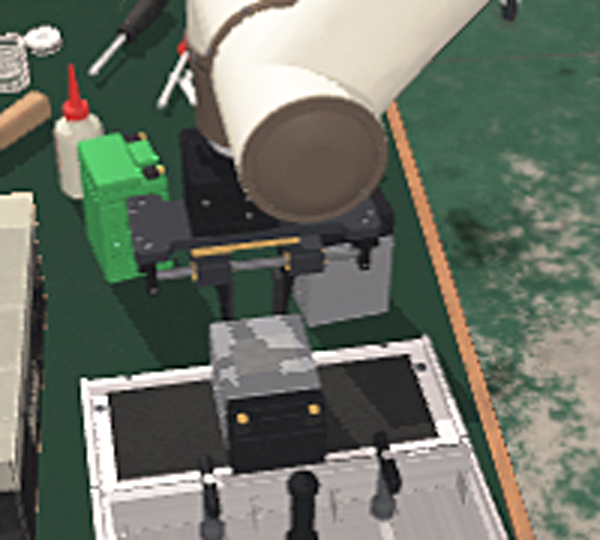

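```bash
cat > ov.py <<'E'
import sys
from bat import *
# ov.py name cam  cx cy yawdeg ... : lying boxes
def box(cx,cy,yaw,z0=4):
    y=np.radians(yaw);o=[]
    for z in(z0,z0+64):
        for a,b in((-38,-56.5),(38,-56.5),(38,56.5),(-38,56.5)):
            o.append((cx+np.cos(y)*a-np.sin(y)*b,cy+np.sin(y)*a+np.cos(y)*b,z))
    return o
name,cam=sys.argv[1:3];v=[float(t) for t in sys.argv[3:]]
im=snapshot(cam);k=4
x0,y0,x1,y1=(215,190,355,330) if cam=='side' else (190,165,340,300)
im=cv2.resize(im[y0:y1,x0:x1],None,fx=k,fy=k,interpolation=cv2.INTER_CUBIC)
pp=p.copy()
pp[:2]+= (0,-.0026) if cam=='top' else (0,.0034)   # per-camera tray bias from corner fits
for i in range(0,len(v),3):
    q=((proj(cam,T(pp,box(*v[i:i+3])))-(x0,y0)+.5)*k).astype(int)
    cv2.polylines(im,[q[:4]],True,(0,255,255),1,cv2.LINE_AA);cv2.polylines(im,[q[4:]],True,(0,0,255),1,cv2.LINE_AA)
q=((proj(cam,T(pp,[(150,0,10),(-150,0,10)]))-(x0,y0)+.5)*k).astype(int);cv2.line(im,tuple(map(int,q[0])),tuple(map(int,q[1])),(255,0,255),1,cv2.LINE_AA)
cv2.imwrite(f'pics/{name}.png',im)
E
python3 ov.py ov1 side 2.5 64.5 0
```

```text
(no output)
```

View pics/ov1.png

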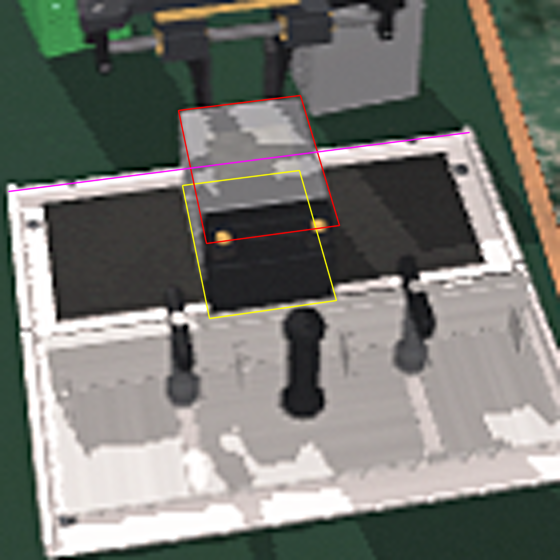

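```bash
python3 -c "
from bat import *
print(T(p,[(-86.5,-128,0)]))"; python3 go.py .4297 -.2524 .33 184.4
```

```text
[[ 0.4297 -0.2523  0.    ]]
t 43.6 pos [ 0.509  -0.1174  0.2368] yaw -175.65 F [-0.4494 -0.4557 -0.3565] w 0.397
shift cm [12.8551  8.9315 -9.3208] spin -0.0008382323652564876
```

```bash
python3 -m pendant '[[1,0,-1,0],[1,0,-4,0],[1,0,-8,0],[2,1,-9.3,0],[5,4,-9.3,0],[9,7,-9.3,0],[12.9,8.9,-9.3,0],[12.9,8.9,-9.3,0],[12.9,8.9,-9.3,0],[12.9,8.9,-9.3,0]]'; python3 - <<'E'
from h import *
a=snapshot('side');cv2.imwrite('pics/s15.png',cv2.resize(a[110:290,190:390],None,fx=3,fy=3,interpolation=cv2.INTER_CUBIC))
a=snapshot('top');cv2.imwrite('pics/t15.png',cv2.resize(a[150:300,170:420],None,fx=3.2,fy=3.2,interpolation=cv2.INTER_CUBIC))
E
```

```text
t: 44.85
ee_pos: [0.4303, -0.2524, 0.3297]
eef_rot: [[0.077, -0.997, -0.0], [-0.997, -0.077, 0.0], [-0.0, 0.0, -1.0]]
wrist_force: [0.1, 0.7, 0.5]
width: 0.399
```

View pics/s15.png

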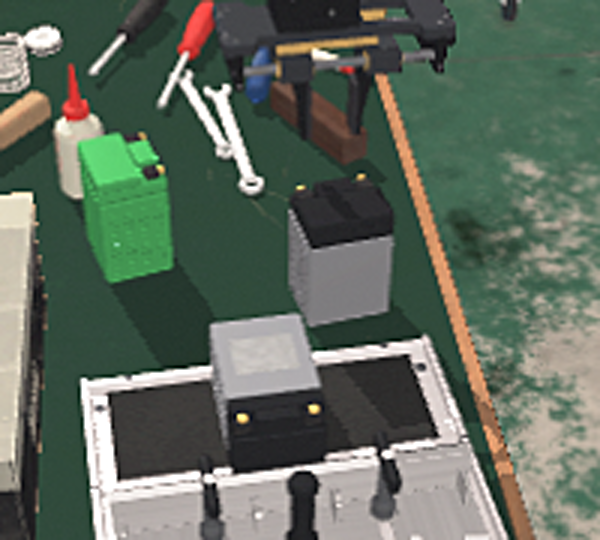

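View pics/t15.png

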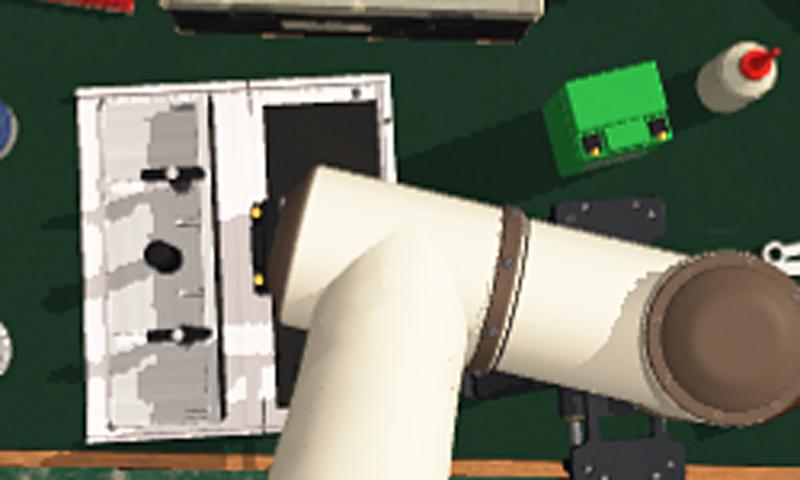

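```bash
python3 -m pendant '[[0,0,2,0],[0,0,4,0],[0,0,6,0],[0,0,8,0],[0,0,9,0],[0,0,9,0],[0,0,9,0],[0,0,9,0],[-0.3,0,9,0],[-0.6,0,9,0]]';python3 -m pendant '[[-0.5,0,0,0],[-0.9,0,0,0],[-1.3,0,0,0],[-1.7,0,0,0],[-2.1,0,0,0],[-2.5,0,0,0],[-2.9,0,0,0],[-3.3,0,0,0],[-3.7,0,0,0],[-4,0,0,0]]'; python3 -m pendant '[[-0.2,0,0,0],[-0.4,0,0,0],[-0.6,0,0,0],[-0.7,0,0,0],[-0.8,0,0,0],[-0.8,0,0,0],[-0.8,0,0,0],[-0.8,0,0,0],[-0.8,0,0,0],[-0.8,0,0,0]]'; python3 - <<'E'
from h import *
a=snapshot('side');cv2.imwrite('pics/s16.png',cv2.resize(a[110:290,190:390],None,fx=3,fy=3,interpolation=cv2.INTER_CUBIC))
E
```

```text
t: 46.2
ee_pos: [0.4296, -0.2467, 0.24]
eef_rot: [[0.076, -0.997, 0.001], [-0.997, -0.076, -0.0], [0.0, -0.001, -1.0]]
wrist_force: [0.5, 0.9, 0.1]
width: 0.4
t: 47.45
ee_pos: [0.4266, -0.2068, 0.2398]
eef_rot: [[0.076, -0.997, 0.0], [-0.997, -0.076, -0.0], [0.0, -0.0, -1.0]]
wrist_force: [0.5, -3.8, 0.5]
width: 0.401
t: 48.7
ee_pos: [0.426, -0.199, 0.2397]
eef_rot: [[0.076, -0.997, -0.0], [-0.997, -0.076, 0.0], [-0.0, 0.0, -1.0]]
wrist_force: [-0.1, -3.4, -0.4]
width: 0.399
```

View pics/s16.png

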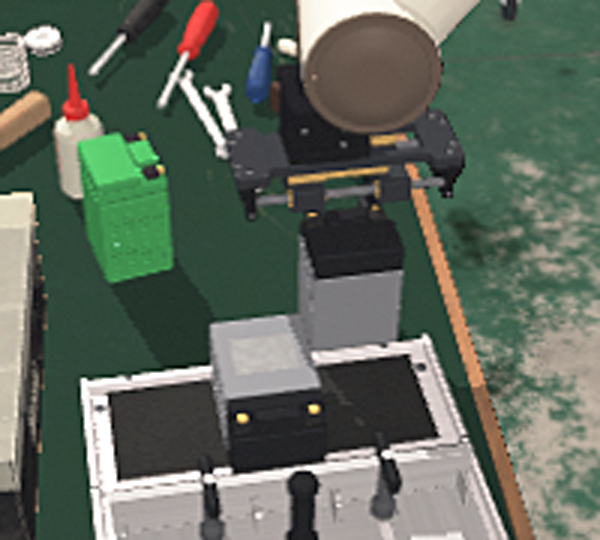

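```bash
python3 -m pendant '[[-0.1,0,0,0],[-0.2,0,0,0],[0.4,0,0,0],[0.5,0,-1,0],[0.5,0,-2,0],[0.5,0,-3,0],[0.5,0,-3.5,0],[0.4,0,-3.5,0],[0.2,0,-3.5,0],[0,0,-3.5,0]]'; python3 -m pendant '[[-0.3,0,0,0],[-0.5,0,0,0],[-0.8,0,0,0],[-1,0,0,0],[-1.3,0,0,0],[-1.5,0,0,0],[-1.8,0,0,0],[-2,0,0,0],[-2.3,0,0,0],[-2.5,0,0,0]]'; python3 - <<'E'
from h import *
a=snapshot('side');cv2.imwrite('pics/s17.png',cv2.resize(a[110:290,190:390],None,fx=3,fy=3,interpolation=cv2.INTER_CUBIC))
E
```

```text
t: 50.0
ee_pos: [0.4259, -0.1989, 0.2744]
eef_rot: [[0.076, -0.997, -0.001], [-0.997, -0.076, 0.0], [-0.0, 0.001, -1.0]]
wrist_force: [-0.8, -3.1, 1.4]
width: 0.403
t: 51.25
ee_pos: [0.4246, -0.1741, 0.2753]
eef_rot: [[0.076, -0.997, 0.002], [-0.997, -0.076, -0.001], [0.001, -0.002, -1.0]]
wrist_force: [0.1, -4.3, 5.1]
width: 0.4
```

View pics/s17.png

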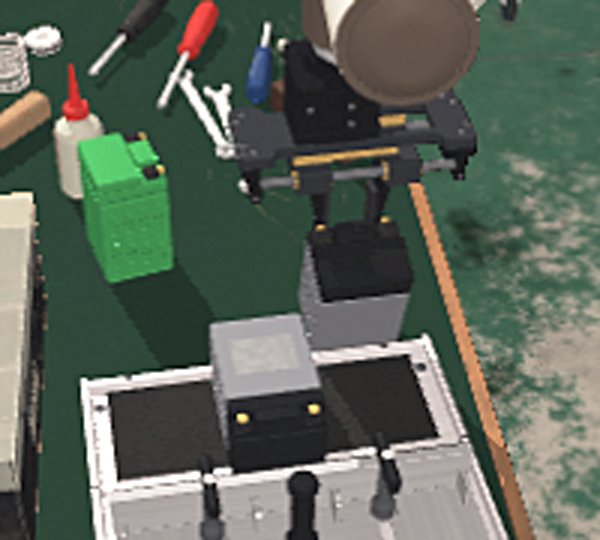

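```bash
python3 -m pendant '[[-0.3,0,0,0],[-0.6,0,0,0],[-0.9,0,0,0],[-1.2,0,0,0],[-1.5,0,0,0],[-1.8,0,0,0],[-2.1,0,0,0],[-2.4,0,0,0],[-2.7,0,0,0],[-3,0,0,0]]'; python3 -m pendant '[[-0.3,0,0,0],[-0.6,0,0,0],[-0.8,0,0,0],[-0.8,0,0,0],[-0.8,0,0,0],[-0.8,0,0,0],[-0.8,0,0,0],[-0.8,0,0,0],[-0.8,0,0,0],[-0.8,0,0,0]]'; python3 - <<'E'
from h import *
a=snapshot('side');cv2.imwrite('pics/s18.png',cv2.resize(a[110:290,190:390],None,fx=3,fy=3,interpolation=cv2.INTER_CUBIC))
E
```

```text
t: 52.55
ee_pos: [0.4215, -0.1439, 0.2744]
eef_rot: [[0.076, -0.997, -0.001], [-0.997, -0.076, 0.0], [-0.0, 0.001, -1.0]]
wrist_force: [-0.6, 0.6, 0.0]
width: 0.396
t: 53.8
ee_pos: [0.4212, -0.1362, 0.2748]
eef_rot: [[0.076, -0.997, 0.0], [-0.997, -0.076, -0.0], [0.0, -0.0, -1.0]]
wrist_force: [0.9, 0.2, 0.2]
width: 0.4
```

View pics/s18.png

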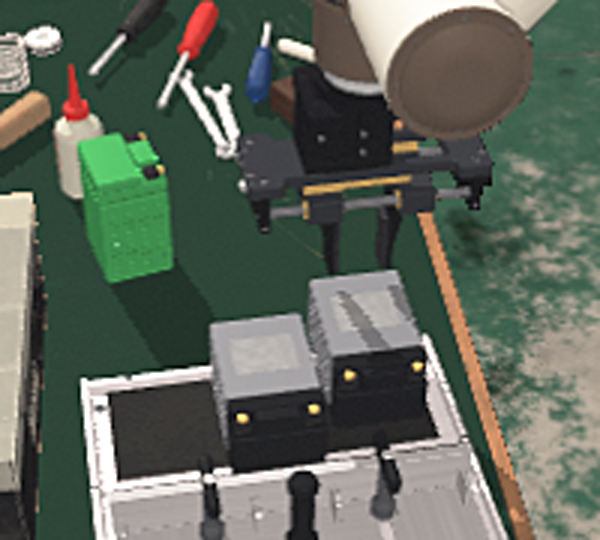

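```bash
python3 -m pendant '[[1,0,0,0],[2,0,0,0],[2.8,0,0,0],[2.8,0,1,0],[2.8,0,2,0],[2.8,0,3,0],[2.8,0,3.8,0],[2.8,0,4.2,0],[2.8,0,4.2,0],[2.8,0,4.2,0]]'; python3 -m pendant '[[-0.3,0,0,0],[-0.6,0,0,0],[-0.9,0,0,0],[-1.2,0,0,0],[-1.5,0,0,0],[-1.8,0,0,0],[-2.1,0,0,0],[-2.4,0,0,0],[-2.7,0,0,0],[-3,0,0,0]]';python3 -m pendant '[[-0.2,0,0,0],[-0.4,0,0,0],[-0.6,0,0,0],[-0.8,0,0,0],[-0.9,0,0,0],[-0.95,0,0,0],[-0.95,0,0,0],[-0.95,0,0,0],[-0.95,0,0,0],[-0.95,0,0,0]]'; python3 go.py 0 0 0; python3 ov.py ov2 side 5 64.5 0 -83 64.5 0
```

```text
t: 55.1
ee_pos: [0.4235, -0.1641, 0.233]
eef_rot: [[0.076, -0.997, 0.001], [-0.997, -0.076, -0.0], [0.0, -0.001, -1.0]]
wrist_force: [-0.8, -0.2, -1.3]
width: 0.399
t: 56.35
ee_pos: [0.421, -0.134, 0.2327]
eef_rot: [[0.076, -0.997, -0.0], [-0.997, -0.076, 0.0], [-0.0, 0.0, -1.0]]
wrist_force: [-0.7, -2.3, -1.4]
width: 0.401
t: 57.6
ee_pos: [0.4203, -0.1247, 0.2328]
eef_rot: [[0.076, -0.997, 0.0], [-0.997, -0.076, 0.0], [-0.0, -0.0, -1.0]]
wrist_force: [-0.3, -1.7, -0.5]
width: 0.396
t 57.6 pos [ 0.4203 -0.1247  0.2328] yaw -175.65 F [-0.3485 -1.6572 -0.537 ] w 0.396
shift cm [-15.6222  40.9665  23.279 ]
```

View pics/ov2.png

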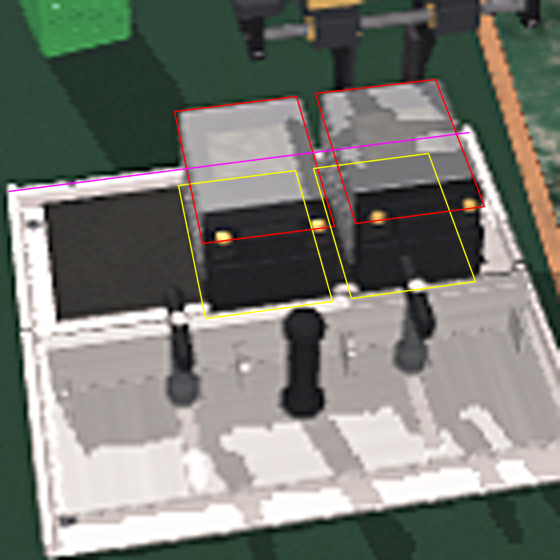

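```bash
python3 -m pendant '[[-0.1,0,0,0],[-0.2,0,0,0],[-0.25,0,0,0],[-0.25,0,0,0],[-0.25,0,0,0],[-0.25,0,0,0],[-0.25,0,0,0],[-0.25,0,0,0],[-0.25,0,0,0],[-0.25,0,0,0]]';python3 ov.py ov3 side 6 64.5 0 -86 64.5 0
```

```text
t: 58.9
ee_pos: [0.4202, -0.1223, 0.2328]
eef_rot: [[0.076, -0.997, 0.0], [-0.997, -0.076, 0.0], [-0.0, -0.0, -1.0]]
wrist_force: [0.1, -1.1, -0.9]
width: 0.403
```

View pics/ov3.png

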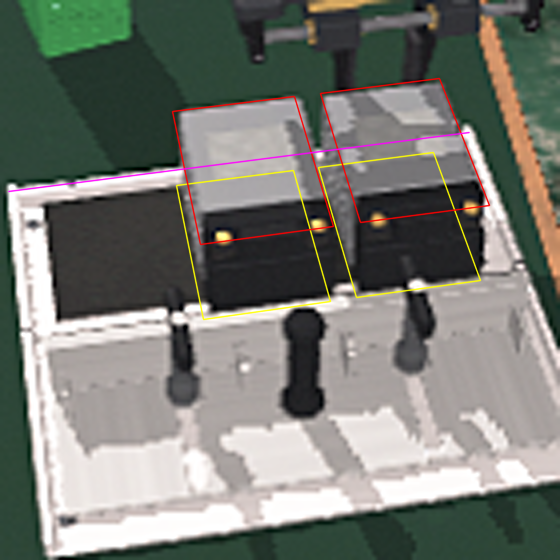

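```bash
python3 -m pendant '[[1,0,-1,0],[1,0,-5,0],[2,0,-10,0],[8,0,-10,0],[14,0,-10,0],[20,0,-10,0],[26,0,-10,0],[30,0,-10,0],[30,0,-10,0],[30,0,-10,0]]';python3 - <<'E'
from h import *
a=snapshot('side');cv2.imwrite('pics/s19.png',cv2.resize(a[150:290,200:360],None,fx=4,fy=4,interpolation=cv2.INTER_CUBIC))
a=snapshot('top');cv2.imwrite('pics/t19.png',cv2.resize(a[150:300,170:370],None,fx=4,fy=4,interpolation=cv2.INTER_CUBIC))
E
```

```text
t: 60.2
ee_pos: [0.4424, -0.4213, 0.3328]
eef_rot: [[0.075, -0.997, -0.0], [-0.997, -0.075, 0.001], [-0.001, 0.0, -1.0]]
wrist_force: [-0.6, 0.2, 0.0]
width: 0.401
```

View pics/s19.png

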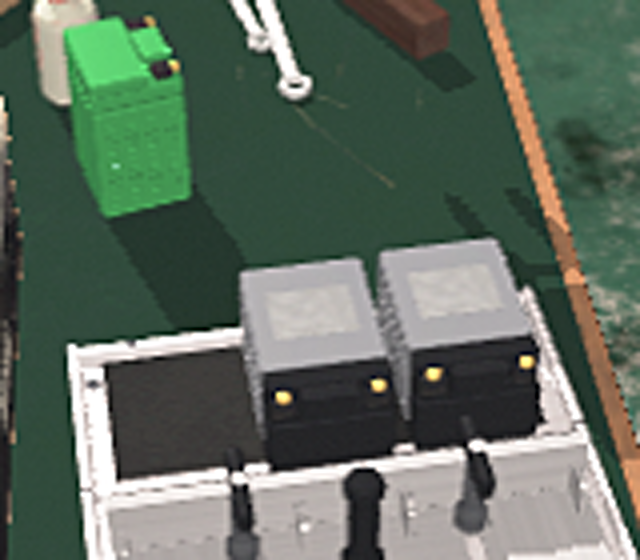

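View pics/t19.png

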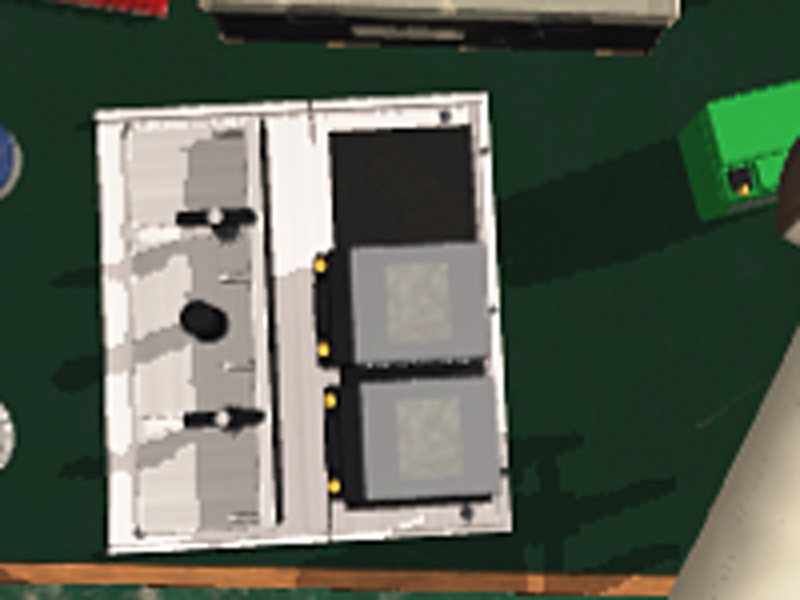

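```bash
cat > chk.py <<'E'
from bat import *
g=lambda q:(170+(q[0]+.5)/4-.5,150+(q[1]+.5)/4-.5)
pt=np.array([.5064,-.1206,.0801])
def tr(W):
    c,s=np.cos(pt[2]),np.sin(pt[2]);d=W[:2]-pt[:2];return 1000*np.array([c*d[0]+s*d[1],-s*d[0]+c*d[1]])
for n,L in dict(far_bottom=[(485,242),(490,360)],far_term=[(318,250),(325,367)],near_bottom=[(494,375),(499,494)],near_term=[(327,385),(335,503)]).items():
    a,b=[tr(onz('top',g(q),.068)) for q in L];print(n,a,b,'edge slope deg',np.degrees(np.arctan2(a[1]-b[1],a[0]-b[0])))
print('rail top front',[tr(onz('top',g(q),.045)) for q in((267,118),(282,523))])
E
python3 chk.py
```

```text
far_bottom [41.3815 11.6386] [-35.519   12.8411] edge slope deg -0.8958370928095792
far_term [ 41.8691 120.4226] [-34.179  119.4343] edge slope deg 0.7445391102411514
near_bottom [-45.3233  10.8193] [-121.416    12.0611] edge slope deg -0.9349939329763962
near_term [-45.8026 118.6889] [-121.082   117.0827] edge slope deg 1.2222966416746641
rail top front [array([135.0043, 151.4231]), array([-132.8361,  153.1292])]
```

```bash
python3 - <<'E'
from chk import *
S=lambda q:(200+(q[0]+.5)/4-.5,150+(q[1]+.5)/4-.5)
for n,a,b in (('far+x',(485,242),(241,272)),('far-x',(490,360),(362,259)),('near+x',(494,375),(380,250)),('near-x',(499,494),(497,239)),('farT+x',(318,250),(263,372)),('farT-x',(325,367),(392,357)),('nearT+x',(327,385),(407,350)),('nearT-x',(335,503),(538,332))):
    P=tri([('top',g(a)),('side',S(b))]);d=P[:2]-p[:2];print(n,P,'tray',1000*np.array([c*d[0]+s*d[1],-s*d[0]+c*d[1]]))
E
```

```text
far_bottom [41.3815 11.6386] [-35.519   12.8411] edge slope deg -0.8958370928095792
far_term [ 41.8691 120.4226] [-34.179  119.4343] edge slope deg 0.7445391102411514
near_bottom [-45.3233  10.8193] [-121.416    12.0611] edge slope deg -0.9349939329763962
near_term [-45.8026 118.6889] [-121.082   117.0827] edge slope deg 1.2222966416746641
rail top front [array([135.0043, 151.4231]), array([-132.8361,  153.1292])]
far+x [ 0.5455 -0.1056  0.0648] tray [40.2933  9.3277]
far-x [ 0.4694 -0.1107  0.0636] tray [-35.9714  10.114 ]
near+x [ 0.4587 -0.1131  0.068 ] tray [-46.7424   8.5052]
near-x [ 0.3835 -0.1182  0.0656] tray [-122.1401    9.2379]
farT+x [0.5373 0.0017 0.085 ] tray [ 40.4382 116.9072]
farT-x [ 0.4633 -0.0052  0.0823] tray [-33.8843 115.7479]
nearT+x [ 0.4531 -0.0072  0.0847] tray [-44.129  114.5152]
nearT-x [ 0.3779 -0.0145  0.0843] tray [-119.7221  113.118 ]
```

```bash
python3 -c "
from bat import *
print(T(p,[(-84,28,0),(3,28,0)]))"; python3 go.py .42 -.0966 .30 184.4
```

```text
[[ 0.4201 -0.0966  0.    ]
 [ 0.5068 -0.0899  0.    ]]
t 60.3 pos [ 0.4428 -0.4205  0.3332] yaw -175.59 F [-0.0098 -0.2036  0.5807] w 0.401
shift cm [-32.4722  -0.2194   3.3261] spin 0.00021495255190642746
```

```bash
python3 -m pendant '[[-5,0,0,0],[-10,0,0,0],[-16,-0.1,0,0],[-22,-0.1,0,0],[-28,-0.2,0,0],[-32.5,-0.2,3.3,0],[-32.5,-0.2,5,0],[-32.5,-0.2,6,0],[-32.5,-0.2,7,0],[-32.5,-0.2,7,0]]'; python3 -m pendant '[[0,0,0.5,0],[0,0,0.7,0],[0,0,0.9,0],[0,0,0.9,0],[0,0,0.9,0],[0,0,0.9,0],[0,0,0.9,0],[0,0,0.9,0],[0,0,0.9,0],[0,0,0.9,0]]'
```

```text
t: 61.55
ee_pos: [0.4201, -0.0976, 0.2624]
eef_rot: [[0.075, -0.997, -0.001], [-0.997, -0.075, -0.0], [0.0, 0.001, -1.0]]
wrist_force: [-0.3, -0.6, 0.3]
width: 0.397
t: 62.8
ee_pos: [0.4202, -0.0972, 0.2538]
eef_rot: [[0.076, -0.997, -0.0], [-0.997, -0.076, 0.0], [-0.0, 0.0, -1.0]]
wrist_force: [-0.8, 0.9, -0.5]
width: 0.402
```

```bash
python3 -m pendant '[[0,0,0.1,0],[0,0,0.2,0],[0,0,0.2,0],[0,0,0.2,0],[0,0,0.2,0],[0,0,0.2,0],[0,0,0.2,0],[0,0,0.2,0],[0,0,0.2,0],[0,0,0.2,0]]'; python3 -m pendant '[[0,0,-1,0],[0,-2.2,-1,0],[0,-4.4,-1,0],[0,-6.6,-1,0],[0,-8.7,-1,0],[0,-8.7,-1,0],[0,-8.7,-0.5,0],[0,-8.7,0,0],[0,-8.7,0,0],[0,-8.7,0,0]]'
```

```text
t: 64.05
ee_pos: [0.4202, -0.0972, 0.2518]
eef_rot: [[0.076, -0.997, 0.0], [-0.997, -0.076, -0.0], [0.0, -0.0, -1.0]]
wrist_force: [-0.4, -0.4, 0.4]
width: 0.397
t: 65.3
ee_pos: [0.5068, -0.0906, 0.2518]
eef_rot: [[0.076, -0.997, -0.0], [-0.997, -0.076, -0.0], [0.0, 0.0, -1.0]]
wrist_force: [-0.7, 0.2, 0.3]
width: 0.397
```

```bash
python3 go.py .4903 .0808 .30 94.4
```

```text
t 65.3 pos [ 0.5068 -0.0906  0.2518] yaw -175.64 F [-0.6835  0.2447  0.3093] w 0.397
shift cm [-17.2154   0.3427  -4.8192] spin 1.5700672876878317
```

```bash
python3 -m pendant '[[0,0,-2.4,0.1],[0,0,-4.8,0.26],[-3,0,-4.8,0.42],[-6,0.1,-4.8,0.58],[-9,0.2,-4.8,0.74],[-12,0.3,-4.8,0.9],[-15,0.3,-4.8,1.06],[-17.2,0.3,-4.8,1.22],[-17.2,0.3,-4.8,1.4],[-17.2,0.3,-4.8,1.57]]'; python3 go.py .4903 .0808 .265 94.4
```

```text
t: 66.55
ee_pos: [0.4908, 0.0811, 0.2999]
eef_rot: [[-0.997, -0.072, 0.0], [-0.072, 0.997, 0.0], [-0.0, 0.0, -1.0]]
wrist_force: [-0.3, 0.1, 0.3]
width: 0.401
t 66.55 pos [0.4908 0.0811 0.2999] yaw 94.13 F [-0.309   0.1401  0.2577] w 0.401
shift cm [ 0.0518 -0.0267  3.4943] spin -0.004764684357831672
```

```bash
python3 -m pendant '[[0,0,1,0],[0,0,2,0],[0,0,3,0],[0,0,4,0],[0,0,5,0],[0,0,6,0],[0,0,7,0],[0,0,8,0],[0,0,8.3,0],[0,0,8.3,0]]'; python3 -m pendant '[[0,0,0,0],[0,0,0,0],[0,0,0,0],[0,0,0,0],[0,0,0,0],[0,0,0,0],[0,0,0,0],[0,0,0,0],[0,0,0,0],[0,0,0,0]]' -1
```

```text
t: 67.8
ee_pos: [0.491, 0.0807, 0.2166]
eef_rot: [[-0.997, -0.077, -0.0], [-0.077, 0.997, -0.0], [0.0, -0.0, -1.0]]
wrist_force: [-0.1, -0.7, -0.6]
width: 0.401
t: 69.05
ee_pos: [0.4911, 0.0803, 0.2171]
eef_rot: [[-0.997, -0.077, 0.0], [-0.077, 0.997, -0.001], [-0.0, -0.001, -1.0]]
wrist_force: [1.6, -4.7, 1.1]
width: 0.25
```

```bash
python3 -m pendant '[[0,-0.4,0,0],[0,-0.8,0,0],[0,-1.2,0,0],[0,-1.6,0,0],[0,-2,0,0],[0,-2.3,0,0],[0,-2.6,0,0],[0,-2.7,0,0],[0,-2.8,0,0],[0,-2.8,0,0]]'; python3 go.py .4934 .0504 .217 94.4;python3 - <<'E'
from h import *
a=snapshot('side');cv2.imwrite('pics/s20.png',cv2.resize(a[150:310,200:380],None,fx=4,fy=4,interpolation=cv2.INTER_CUBIC)[:600])
E
```

```text
t: 70.3
ee_pos: [0.493, 0.0539, 0.2171]
eef_rot: [[-0.997, -0.077, 0.001], [-0.077, 0.997, 0.002], [-0.001, 0.002, -1.0]]
wrist_force: [-3.0, 4.6, 2.5]
width: 0.248
t 70.3 pos [0.493  0.0539 0.2171] yaw 94.41 F [-3.0445  4.5972  2.484 ] w 0.248
shift cm [-0.0084 -0.3487  0.0099] spin 0.0002463867870542097
```

View pics/s20.png

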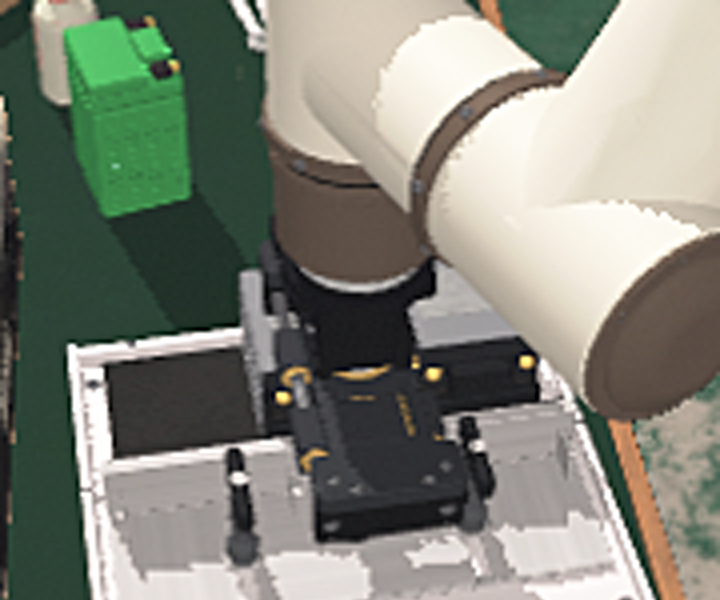

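```bash
python3 -m pendant '[[0,-0.1,0,0],[0,-0.2,0,0],[0,-0.25,0,0],[0,-0.3,0,0],[0,-0.3,0,0],[0,-0.3,0,0],[0,-0.3,0,0],[0,-0.3,0,0],[0,-0.3,0,0],[0,-0.3,0,0]]'; python3 go.py .4934 .0504 .217 94.4
```

```text
t: 71.6
ee_pos: [0.4933, 0.0509, 0.2171]
eef_rot: [[-0.997, -0.077, 0.001], [-0.077, 0.997, 0.002], [-0.001, 0.002, -1.0]]
wrist_force: [-2.4, 5.7, 4.1]
width: 0.248
t 71.6 pos [0.4933 0.0509 0.2171] yaw 94.42 F [-2.3837  5.6538  4.0734] w 0.248
shift cm [-0.0069 -0.0556  0.0121] spin 0.0003126085859738158
```

```bash
python3 -m pendant '[[0,0,0,0],[0,0,0,0],[0,0,0,0],[0,0,0,0],[0,0,-1,0],[0,0,-3,0],[0,0,-6,0],[0,0,-9,0],[0,0,-9,0],[0,0,-9,0]]' -0.2; python3 go.py .557 .0705 .30 184.4;  python3 - <<'E'
from h import *
a=snapshot('side');cv2.imwrite('pics/s21.png',cv2.resize(a[150:310,200:380],None,fx=4,fy=4,interpolation=cv2.INTER_CUBIC)[:600])
a=snapshot('top');cv2.imwrite('pics/t21.png',cv2.resize(a[150:300,170:370],None,fx=4,fy=4,interpolation=cv2.INTER_CUBIC))
E
```

```text
t: 72.85
ee_pos: [0.4929, 0.0496, 0.3066]
eef_rot: [[-0.997, -0.076, -0.0], [-0.076, 0.997, 0.0], [0.0, 0.0, -1.0]]
wrist_force: [-0.6, 0.2, -0.2]
width: 0.399
t 72.85 pos [0.4929 0.0496 0.3066] yaw 94.37 F [-0.5976  0.2185 -0.1996] w 0.399
shift cm [-6.5514  1.5949  0.6624] spin -1.5712387484662056
```

View pics/s21.png

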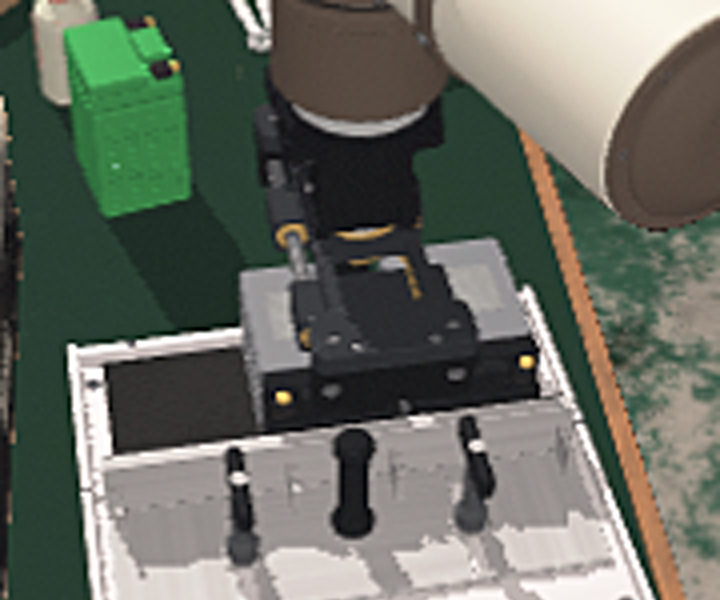

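View pics/t21.png

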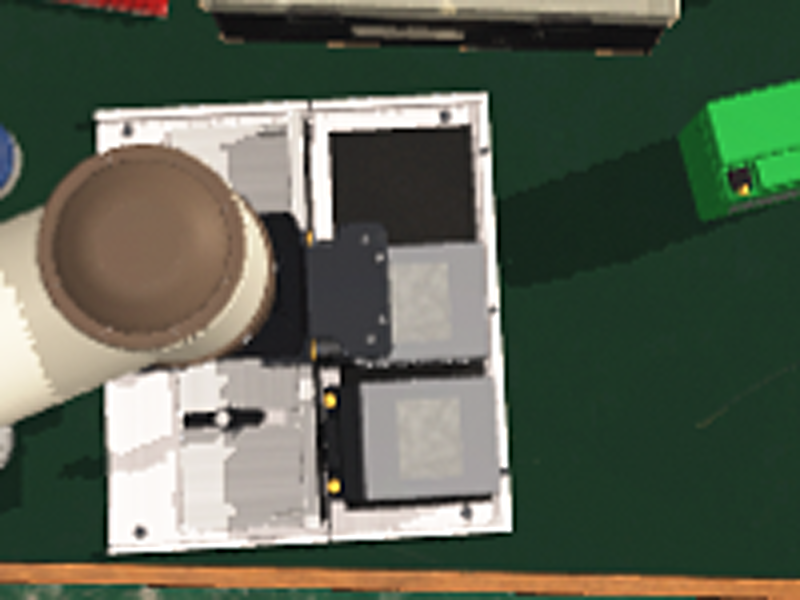

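```bash
python3 - <<'E'
from h import *
a=snapshot('top');
b=cv2.imread('pics/t5.png')
c1=cv2.resize(a[258:290,225:275],None,fx=14,fy=14,interpolation=cv2.INTER_CUBIC)
cv2.imwrite('pics/t22.png',c1)
c1=cv2.resize(a[170:202,225:275],None,fx=14,fy=14,interpolation=cv2.INTER_CUBIC)
cv2.imwrite('pics/t23.png',c1)
E
```

```text
(no output)
```

View pics/t22.png

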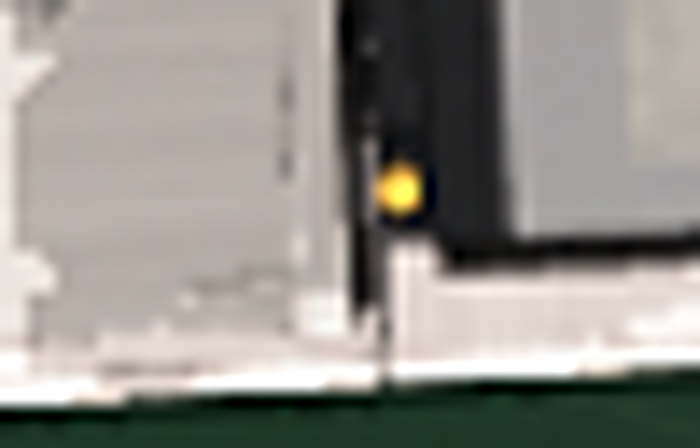

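View pics/t23.png

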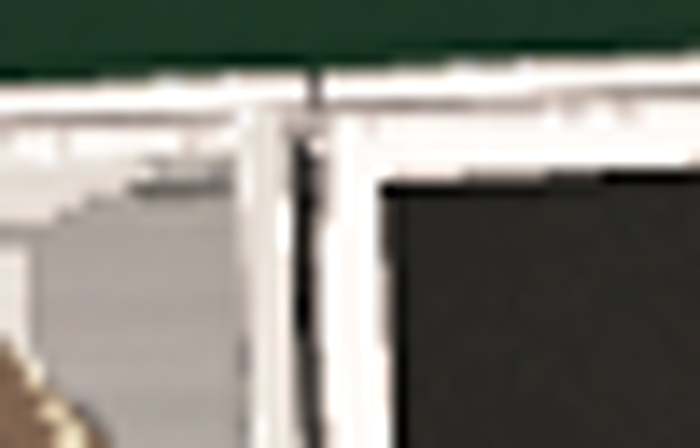

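The top crops show the rail's foot on the scribed line at both ends: far line at x≈318 with the rail foot at ≈318, near line at ≈381 with the foot at ≈383, in 14× pixels. The batteries haven't moved, so I'll tighten the far clamp first.

```bash
python3 -m pendant '[[-0.7,0.2,0,-0.16],[-1.4,0.4,0,-0.32],[-2.1,0.6,0,-0.48],[-2.8,0.8,0,-0.64],[-3.5,1,0,-0.8],[-4.2,1.2,0,-0.96],[-5,1.3,0,-1.12],[-5.7,1.4,0,-1.28],[-6.2,1.5,0,-1.43],[-6.55,1.6,0,-1.571]]'; python3 -m pendant '[[0,0,0,0],[0,0,1,0],[0,0,2,0],[0,0,3,0],[0,0,3,0],[0,0,3,0],[0,0,3,0],[0,0,3,0],[0,0,3,0],[0,0,3,0]]'; python3 go.py .557 .0705 .2435 184.4;  python3 - <<'E'
from h import *
a=snapshot('side');cv2.imwrite('pics/s24.png',cv2.resize(a[150:310,200:380],None,fx=4,fy=4,interpolation=cv2.INTER_CUBIC)[:600])
E
```

```text
t: 74.25
ee_pos: [0.5575, 0.0708, 0.3056]
eef_rot: [[0.081, -0.997, -0.002], [-0.997, -0.081, -0.001], [0.001, 0.002, -1.0]]
wrist_force: [0.3, 0.0, -0.6]
width: 0.401
t: 75.5
ee_pos: [0.5574, 0.0708, 0.2769]
eef_rot: [[0.077, -0.997, 0.0], [-0.997, -0.077, 0.0], [-0.0, -0.0, -1.0]]
wrist_force: [-0.5, 0.2, 0.7]
width: 0.399
t 75.5 pos [0.5574 0.0708 0.2769] yaw -175.59 F [-0.4792  0.1821  0.7163] w 0.399
shift cm [0.0231 0.0417 3.3367] spin 0.00019817973413219505
```

View pics/s24.png

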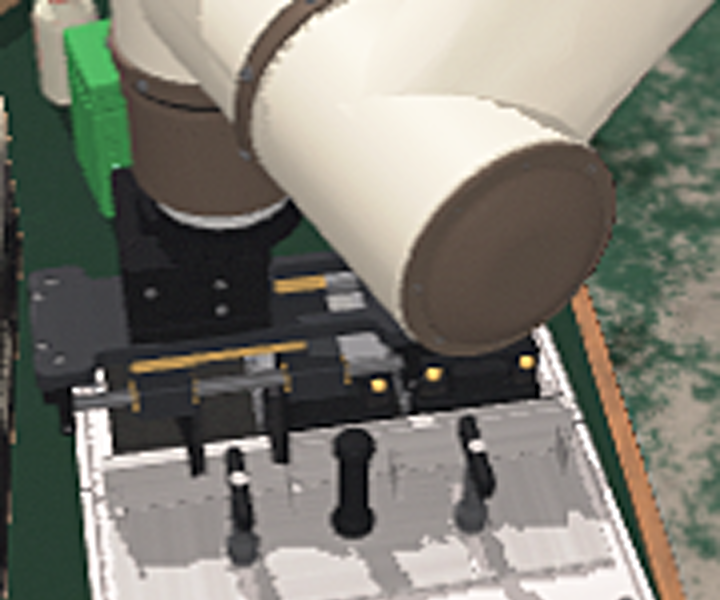

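```bash
python3 -m pendant '[[0,0,1,0],[0,0,2,0],[0,0,3,0],[0,0,3.4,0],[0,0,3.4,0],[0,0,3.4,0],[0,0,3.4,0],[0,0,3.4,0],[0,0,3.4,0],[0,0,3.4,0]]'; python3 -m pendant '[[0,0,0,0],[0,0,0,0],[0,0,0,0],[0,0,0,0],[0,0,0,0],[0,0,0,0],[0,0,0,0],[0,0,0,0],[0,0,0,0],[0,0,0,0]]' -1;python3 -m pendant '[[0,0,0,0.15],[0,0,0,0.3],[0,0,0,0.45],[0,0,0,0.6],[0,0,0,0.75],[0,0,0,0.9],[0,0,0,1.05],[0,0,0,1.2],[0,0,0,1.35],[0,0,0,1.41]]'; python3 -m pendant '[[0,0,0,0.02],[0,0,0,0.02],[0,0,0,0.02],[0,0,0,0.02],[0,0,0,0.02],[0,0,0,0.02],[0,0,0,0.02],[0,0,0,0.02],[0,0,0,0.02],[0,0,0,0.02]]'; python3 go.py 0 0 0 104.2; python3 -c "
from plant import robot;print(robot.sense()['torque'])"
```

```text
t: 76.8
ee_pos: [0.5574, 0.0708, 0.2428]
eef_rot: [[0.077, -0.997, 0.0], [-0.997, -0.077, 0.0], [-0.0, -0.0, -1.0]]
wrist_force: [0.1, -0.4, -0.8]
width: 0.402
t: 78.05
ee_pos: [0.5575, 0.0708, 0.2428]
eef_rot: [[0.077, -0.997, 0.0], [-0.997, -0.077, 0.0], [-0.0, -0.0, -1.0]]
wrist_force: [1.5, -0.4, -1.4]
width: 0.114
t: 79.3
ee_pos: [0.5572, 0.071, 0.2428]
eef_rot: [[-0.972, -0.234, -0.0], [-0.234, 0.972, 0.0], [0.0, 0.0, -1.0]]
wrist_force: [1.1, 1.4, -0.4]
width: 0.109
t: 80.55
ee_pos: [0.5572, 0.0709, 0.2428]
eef_rot: [[-0.976, -0.216, -0.0], [-0.216, 0.976, 0.0], [0.0, 0.0, -1.0]]
wrist_force: [-2.6, 4.1, 2.0]
width: 0.116
t 80.55 pos [0.5572 0.0709 0.2428] yaw 102.49 F [-2.6018  4.1244  2.0418] w 0.116
shift cm [55.9336  5.1125 24.2904] spin -0.029927432857195468
[1.39363845 0.73264521 0.46081585]
```

```bash
python3 -m pendant '[[0,0,0,0],[0,0,0,0],[0,0,0,0],[0,0,0,0],[0,0,-1,0],[0,0,-3,0],[0,0,-6,0],[0,0,-6,0],[0,0,-6,0],[0,0,-6,0]]' -0.2; python3 go.py .427 .0603 .30 184.4;python3 - <<'E'
from h import *
a=snapshot('side');cv2.imwrite('pics/s25.png',cv2.resize(a[150:310,200:380],None,fx=4,fy=4,interpolation=cv2.INTER_CUBIC)[:600])
E
```

```text
t: 81.8
ee_pos: [0.5571, 0.0706, 0.3019]
eef_rot: [[-0.976, -0.216, -0.002], [-0.216, 0.976, -0.001], [0.002, -0.0, -1.0]]
wrist_force: [-0.7, 0.0, -0.4]
width: 0.4
t 81.8 pos [0.5571 0.0706 0.3019] yaw 102.47 F [-0.6687  0.0444 -0.407 ] w 0.4
shift cm [12.9215  1.7994  0.2124] spin -1.4300245331933994
```

View pics/s25.png

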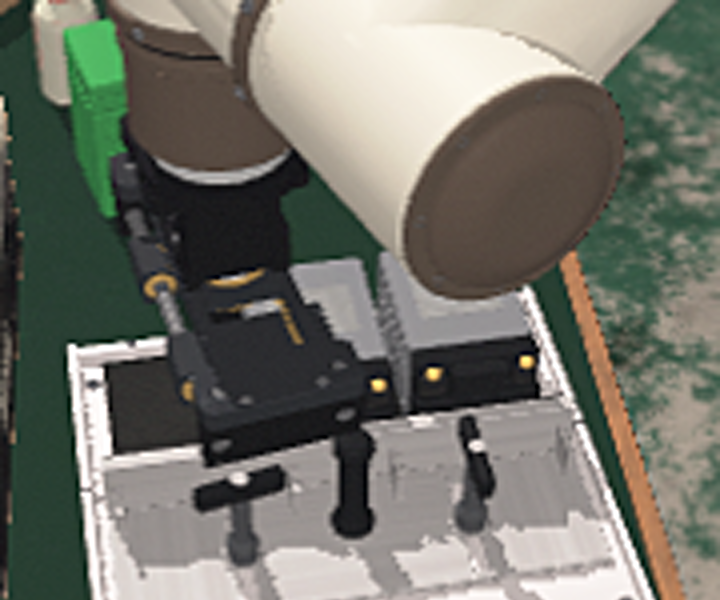

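The far bar is back in its original tight direction. Next is the near one.

```bash
python3 -m pendant '[[1.4,0.2,0,-0.15],[2.8,0.4,0,-0.3],[4.2,0.6,0,-0.45],[5.6,0.8,0,-0.6],[7,1,0,-0.75],[8.4,1.2,0,-0.9],[9.8,1.4,0,-1.05],[11.2,1.6,0,-1.2],[12.4,1.7,0,-1.33],[12.9,1.8,0,-1.43]]'; python3 -m pendant '[[0,0,0,0],[0,0,0,0],[0,0,1,0],[0,0,2,0],[0,0,2.5,0],[0,0,2.5,0],[0,0,2.5,0],[0,0,2.5,0],[0,0,2.5,0],[0,0,2.5,0]]'; python3 go.py .427 .0603 .243 184.4
```

```text
t: 83.1
ee_pos: [0.4268, 0.0602, 0.3023]
eef_rot: [[0.08, -0.997, -0.001], [-0.997, -0.08, -0.001], [0.001, 0.001, -1.0]]
wrist_force: [-0.2, -0.4, 0.9]
width: 0.401
t: 84.35
ee_pos: [0.4276, 0.0605, 0.2779]
eef_rot: [[0.077, -0.997, 0.0], [-0.997, -0.077, 0.0], [-0.0, -0.0, -1.0]]
wrist_force: [0.9, -0.2, -1.0]
width: 0.399
t 84.35 pos [0.4276 0.0605 0.2779] yaw -175.59 F [ 0.8945 -0.1906 -1.0085] w 0.399
shift cm [0.0128 0.0583 3.4906] spin 0.00018757572881376243
```

```bash
python3 -m pendant '[[0,0,1,0],[0,0,2,0],[0,0,3,0],[0,0,3.5,0],[0,0,3.5,0],[0,0,3.5,0],[0,0,3.5,0],[0,0,3.5,0],[0,0,3.5,0],[0,0,3.5,0]]'; python3 -m pendant '[[0,0,0,0],[0,0,0,0],[0,0,0,0],[0,0,0,0],[0,0,0,0],[0,0,0,0],[0,0,0,0],[0,0,0,0],[0,0,0,0],[0,0,0,0]]' -1;python3 -m pendant '[[0,0,0,0.15],[0,0,0,0.3],[0,0,0,0.45],[0,0,0,0.6],[0,0,0,0.75],[0,0,0,0.9],[0,0,0,1.05],[0,0,0,1.2],[0,0,0,1.35],[0,0,0,1.41]]'; python3 -m pendant '[[0,0,0,0.02],[0,0,0,0.02],[0,0,0,0.02],[0,0,0,0.02],[0,0,0,0.02],[0,0,0,0.02],[0,0,0,0.02],[0,0,0,0.02],[0,0,0,0.02],[0,0,0,0.02]]'; python3 go.py 0 0 0 104.2; python3 -c "
from plant import robot;print(robot.sense()['torque'])"; python3 -m pendant '[[0,0,0,0],[0,0,0,0],[0,0,0,0],[0,0,0,0],[0,0,-1,0],[0,0,-3,0],[0,0,-6,0],[0,0,-10,0],[0,0,-15,0],[0,0,-15,0]]' -0.2
```

```text
t: 85.6
ee_pos: [0.4275, 0.0605, 0.2428]
eef_rot: [[0.077, -0.997, 0.0], [-0.997, -0.077, 0.0], [-0.0, -0.0, -1.0]]
wrist_force: [-0.1, -0.1, 0.8]
width: 0.399
t: 86.85
ee_pos: [0.4277, 0.0605, 0.2428]
eef_rot: [[0.077, -0.997, 0.001], [-0.997, -0.077, 0.0], [-0.0, -0.001, -1.0]]
wrist_force: [3.3, -1.4, -2.6]
width: 0.111
t: 88.1
ee_pos: [0.4274, 0.0608, 0.2428]
eef_rot: [[-0.972, -0.234, -0.0], [-0.234, 0.972, 0.001], [-0.0, 0.001, -1.0]]
wrist_force: [0.9, 1.4, -0.6]
width: 0.109
t: 89.35
ee_pos: [0.4274, 0.0607, 0.2428]
eef_rot: [[-0.976, -0.217, -0.0], [-0.217, 0.976, 0.0], [-0.0, 0.0, -1.0]]
wrist_force: [-1.5, 4.1, 0.5]
width: 0.115
t 89.35 pos [0.4274 0.0607 0.2428] yaw 102.51 F [-1.5036  4.0501  0.4738] w 0.115
shift cm [43.0455  3.3188 24.2791] spin -0.029532044767526824
[1.52650535 0.45367    0.4103931 ]
t: 90.6
ee_pos: [0.4282, 0.0606, 0.3974]
eef_rot: [[-0.976, -0.217, 0.01], [-0.217, 0.976, 0.004], [-0.01, 0.002, -1.0]]
wrist_force: [0.8, -0.0, -0.6]
width: 0.405
```

Now I'll retreat toward the start pose, clear of the view, and inspect.

```bash
python3 go.py .25 -.56 .40; python3 -m pendant '[[3.1,-5.3,0,0],[6.2,-10.6,0,0],[9.3,-15.9,0,0],[12.4,-21.2,0,0],[15.5,-26.5,0,0],[18.6,-31.8,0,0],[21.7,-37,0,0],[24.8,-42.3,0,0],[27.9,-47.6,0,0],[30.8,-56.7,0,0]]'; python3 - <<'E'
from h import *
a=snapshot('side');cv2.imwrite('pics/s30.png',cv2.resize(a[150:310,200:380],None,fx=4,fy=4,interpolation=cv2.INTER_CUBIC)[:600]);cv2.imwrite('pics/s30f.png',a)
a=snapshot('top');cv2.imwrite('pics/t30.png',cv2.resize(a[150:300,170:370],None,fx=4,fy=4,interpolation=cv2.INTER_CUBIC));cv2.imwrite('pics/t30f.png',a)
E
```

```text
t 90.6 pos [0.4282 0.0606 0.3974] yaw 102.51 F [ 0.7776 -0.0227 -0.5898] w 0.405
shift cm [ 30.8346 -56.729   -0.6871]
t: 91.85
ee_pos: [0.2508, -0.5284, 0.3923]
eef_rot: [[-0.977, -0.215, -0.001], [-0.215, 0.977, 0.001], [0.0, 0.001, -1.0]]
wrist_force: [1.0, 0.2, 0.4]
width: 0.401
```

View pics/s30.png

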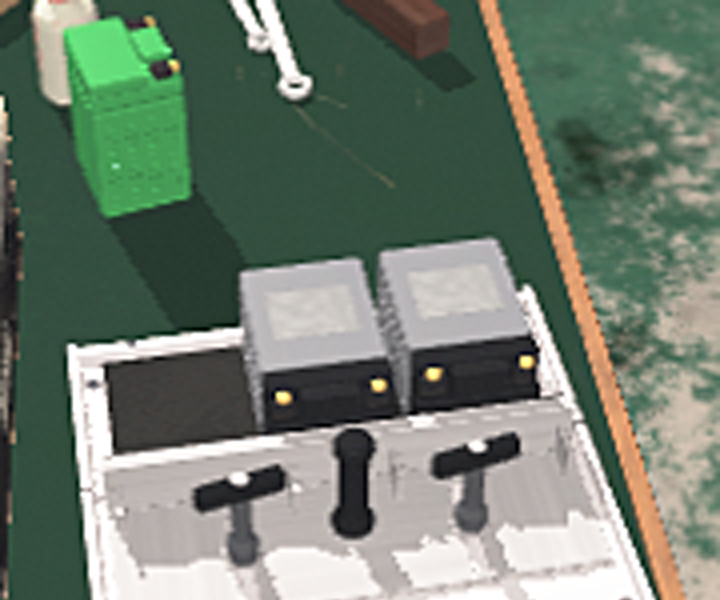

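View pics/t30.png

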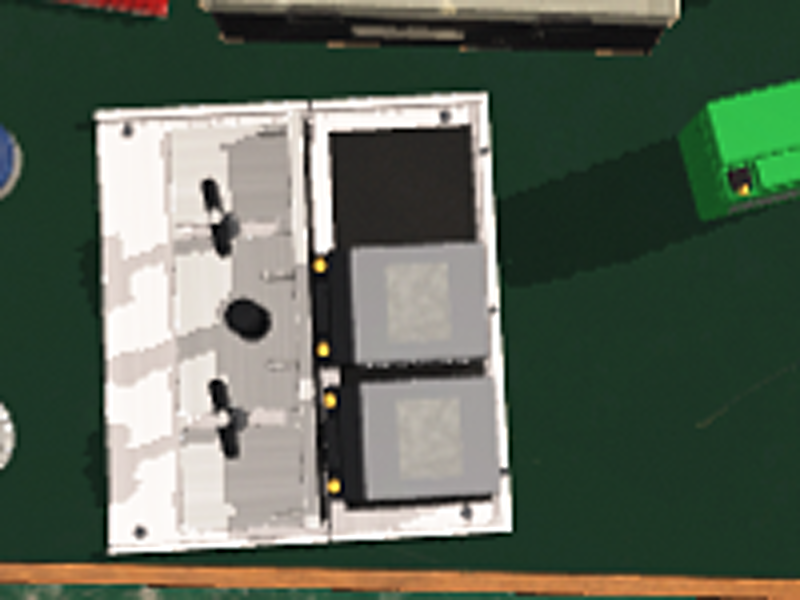

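View pics/t30f.png

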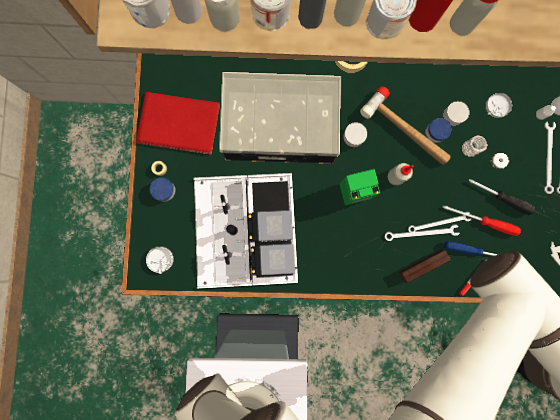

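The last pictures show both batteries lying square between the lip and the rail, at about (273,226) and (276,258) in the top view, with both T-bars in the tight direction. The tin (162,188), dish (159,260), oiler (401,173) and green box (361,186) are at their starting pixels.

```bash
python3 -m pendant '[[0,0,0,0],[0,0,0,0],[0,0,0,0],[0,0,0,0],[0,0,0,0],[0,0,0,0],[0,0,0,0],[0,0,0,0],[0,0,0,0],[0,0,0,0]]'; python3 - <<'E'
from h import *
from plant import order
a=snapshot('top');b=cv2.imread('pics/t30f.png');print(np.abs(a[160:300,180:420].astype(int)-b[160:300,180:420]).max())
print(order.sign_off())
E
```

```text
t: 93.2
ee_pos: [0.2523, -0.5269, 0.3927]
eef_rot: [[-0.976, -0.216, -0.0], [-0.216, 0.976, 0.0], [0.0, 0.0, -1.0]]
wrist_force: [-0.1, 0.0, -0.7]
width: 0.4
4
the job is handed in; nothing more can be done
None
```

The tray is loaded and the job was handed in at about 93 s of the 210 s allowed; no verdict was reported. I slackened both T-handles and pulled the rail back to its stop. I then tipped the two batteries present over the lip and pushed them home. Finally I slid the rail 30 mm to the scribed line and turned both handles clockwise to their stops.

**Batteries:** Both lie square behind the lip with terminals towards the rail. Lowering the fingertips to 70 mm over each met nothing, so both have dropped off the lip.

**Rail and clamps:** The rail's front foot is on the scribed line at both ends, to within about 0.5 mm in the top view. Both T-bars turned the full 1.4 rad and met the stop at about 0.4 N m.

**Other things:** The tin, dish, squeeze bottle and green look-alike are at their starting pixels. The tray area did not change between the last two pictures.

**Disagreements:** The two cameras disagreed on the tray's position by about 6 mm in y. I went between them and confirmed by contact. The finger position on the last push suggested the nearer battery could be 2–3 mm beyond home, but the top view put it at home (64.7 mm against 64.5) and the rail met no extra force.

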